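# Put swapped labware back on its footprint plates

## Robot

A 7-joint arm with a two-finger parallel gripper is mounted at the origin on a cart in front of the work surface, level with it; the furniture and walls round the work are solid. World frame = base frame: x ahead of the robot, y to its left, z up, the work surface at z = 0. Lengths are in m, angles in rad, forces in N, time in s.
With the tool pointing down it reaches from about 0.425 to 0.925 m from the base axis. Payload 6.8 kg.
Tool frame: the origin (TCP) lies on the centre line of the jaws, within the pads' length; the fingertips stand 19 mm ahead of it and the grasp point (between the pads) is the TCP; z points along the fingers, y is the line along which they close (so a half turn about z gives the same grasp; the last joint's range is limited). The gripper opens to 85 mm and grips with 20 to 120 N. Pads are 22 mm wide; open, the fingers measure 114 mm over their backs; the gripper's body (76 mm by 85 mm) begins 54 mm behind the grasp point. The pads swing forward as they close: fully open they stand 13 mm farther back than shut.
Start: joints at [-1.447, 0.477, 0.022, 1.555, -0.011, 1.109, -0.083], TCP at [0.155, 0.657, 0.25] pointing down, gripper open.
Joint ranges: [-2.96, 2.96], [-0.34, 2.1], [-1.41, 1.46], [0.24, 2.44], [-1.37, 4.51], [0.17, 1.92], [-2.96, 2.96]. Speed limits (rad/s): [2.39, 2.39, 3.14, 3.14, 3.14, 3.14, 3.14].

## Interface

Orientations are given as a unit quaternion [x, y, z, w].
In Python, from cell import ctrl, eyes gives the robot as it stands.
- The arm moves only by the tool jog_arm, never from a script. Its argument "series" is a list of rows, each an object with "delta_pos": the shift along the tool's x, y, z in cm, a list of three; "angular": the turn, a rotation vector about the tool's x, y, z in rad, a list of three. A call has exactly 8 rows; each row is the pose to reach, as a shift and turn from the pose commanded when the call began, along the tool's axes at that moment; what a row does not reach only later rows make up. A row lasts 1/12 s, in which the tool goes at most 41.7 mm and 7.16 degrees, less where a joint would pass 70% of its speed; a pose out of reach is approached as far as the arm can. A call with a gripper value outside its range is refused whole. "hand" is the closure, from -1 (fully open) to 1 (shut), set as the call begins (left out, the last holds). The fingers move at their own pace and stop on an object; "squeeze" is the grip in N (left out, the last holds). Time passes only in rows, so rows that repeat a pose let the fingers close, or fill a call up. It gives the time, the measured TCP pose, the force, the opening and the grip force at its end, in the units of the state.
- ctrl.get_state(): the state, without advancing time (a new reading comes with each control period).
- eyes.read_camera(name): name is "side" or "top" or "wrist"; returns a dict with "color" (420x560x3 uint8, blue, green, red), "depth" (420x560 float32, m along the optical axis (not along the pixel's ray), 0 where there is no reading), "K" (3x3 intrinsics, pixels), "distortion" ([k1, k2, p1, p2, k3] as OpenCV has them; the pictures are not rectified), "xyz" and "attitude" of the camera in the world; the wrist camera has in their place "hand_eye" (4x4, takes a point from camera to tool coordinates, whose origin is the TCP and whose axes are the flange's). Camera axes: x right, y down, z forward; pixel columns grow to the right and rows downward; lengths in m; the calibration is good to about 2 mm. A picture is of the moment at which its call begins: read the wrist's pose just before it.
- ctrl.hand_in(): hands the job in; it is judged then, once.
Trained networks look in a picture, given as the dict that the camera call returned (one of the last four; its "shot" number tells which), for a name from the list of things; names that differ only in an ending like _2 or _b are one class to them, and where a whole thing is asked for, a point or a joint stands for the part that bears it (a point fixed in the world has none). Each returns a list of dicts, best first, with "p" (0 to 1); they miss things now and then, are a little off and sometimes report something else, mostly with a low value. They report only what shows in the picture. A call takes as long as a camera call.
- eyes.boxes_of(label, picture): "bbox" ([left, top, right, bottom] in pixels, round what is visible of it).
The state is a dict: "clock": time; "joint_positions": joint angles; "joint_vel": joint speeds; "joint_torque": joint torques, N m; "tool_pos": TCP position; "eef_rot": TCP orientation; "contact_force": force on the tool from outside, world axes, zero at the start; "ft_torque": the same for the moment, N m; "finger_gap": finger opening in m; "grasp_force": force on a finger pad.
Only numpy, scipy, OpenCV 4.12 (cv2) and the standard library are available. Lean on these libraries where they do the work, as an engineer would, in place of code of your own. Each camera call takes 0.05 s, during which the arm holds its last target. There are 200 camera calls.

## Task

The beaker, the bench timer, the long white sample rack and the tall dark cassette have been put back on each other's footprint plates. Put each one upright on the plate that bears its own outline, in the middle and turned to match the outline (either way round), setting things aside on the free black mat as you need. Leave the little vial standing where it is.

Things in the scene. Friction and masses are not known exactly. Their poses are not given: they have to be found in the camera images.
- cup: White round plastic beaker, 80 mm high, 60 mm across at the foot and 65 mm at the rim, open on top, about 60 g. It can be grasped across its full width near the rim, any way round. Origin: middle of its underside; z up its axis.
- lab_timer: Flat off-white bench timer with a display and three keys, 60 (x) x 66 (y) x 18 mm high (body 16 mm, keys 2 mm proud on the -x half), about 70 g. Can be grasped across the 60 mm. Origin: middle of its underside; y along its 66 mm, z up.
- white_rack: Long low white sample rack with six windows, 27 (x) x 140 (y) x 58 mm high, solid for grasping: 24 mm wide above its 6 mm high, 28 mm wide foot, about 70 g. Origin: middle of its underside; y along its length, z up.
- black_cassette: Tall dark tube cassette, 30 (x) x 82 (y) x 122 mm high with a foot 92 mm long and 8 mm high, solid for grasping across its 30 mm, about 90 g. Origin: middle of its underside; y along its length, z up.
- round_plate: Flat grey plate fixed to the bench, 6 mm thick, a disc of 110 mm diameter with a white circle of about 70 mm on it. Origin: middle of its underside, on the bench (its top is 6 mm above); z up. The round white beaker belongs on it.
- square_plate: Flat grey plate fixed to the bench, 6 mm thick, nearly square, 100 (x) x 106 (y) mm, with a white outline of about 60 (x) x 66 (y) mm on it. Origin: middle of its underside, on the bench (its top is 6 mm above); y along its longer side, z up. The bench timer belongs on it.
- long_plate: Flat grey plate fixed to the bench, 6 mm thick, long and narrow, 70 (x) x 180 (y) mm, with a white outline of about 28 (x) x 140 (y) mm on it. Origin: middle of its underside, on the bench (its top is 6 mm above); y along its length, z up. The long white sample rack belongs on it.
- short_plate: Flat grey plate fixed to the bench, 6 mm thick, short oblong, 75 (x) x 130 (y) mm, with a white outline of about 31 (x) x 92 (y) mm on it. Origin: middle of its underside, on the bench (its top is 6 mm above); y along its length, z up. The tall dark cassette belongs on it.
- parking_mat: Plain black rubber mat without any outline, 90 (x) x 150 (y) mm, 6 mm thick, fixed to the bench; empty at the start, the free spot for setting a thing down on the way. Origin: middle of its underside, on the bench; y along its length.
- vial: Small upright vial with a yellow cap, 16 mm diameter, 40 mm high, loose on the bench among the plates; a bystander. Origin: middle of its underside; z up.

How it is judged:
By the outcome, as a careful person would: the job done as asked, in the order asked, and still so for the second after the job is handed in, with the robot touching nothing.
It also fails if it takes over 136 s, if anything falls off the work surface, if the arm or the gripper's body presses on something with over 40 N, if the wrist force passes 120 N, or if a joint passes its speed limit or range.

## Working session

There is one attempt and no reset: what is moved stays moved. The work goes in short steps, Python scripts to look and compute and a tool call to move; the robot and the scene stay as the last step left them, time stands still between calls to the robot, and variables do not carry over. Pictures are saved under pics/ and viewed, at most 14 in all, crops included, and the job is handed in when it is done.

Besides the shell and the picture viewer there is one more tool, called after "Call:" as a command line: name --argument value ..., lists and objects as JSON in quotes. jog_arm: Moves the arm, as the interface text tells. Its arguments: {"type":"object","properties":{"series":{"type":"array"},"hand":{"type":"number"},"squeeze":{"type":"number"}},"required":["series"]}

```bash
mkdir -p pics; ls
cat > h.py <<'E'
import numpy as np,cv2
from scipy.spatial.transform import Rotation as R
from cell import ctrl,eyes
def shot(n):
    s=ctrl.get_state(); d=eyes.read_camera(n)
    if n=='wrist':
        T=np.eye(4);T[:3,:3]=R.from_quat(s['eef_rot']).as_matrix();T[:3,3]=s['tool_pos'];M=T@np.array(d['hand_eye'])
    else:
        M=np.eye(4);M[:3,:3]=R.from_quat(d['attitude']).as_matrix();M[:3,3]=d['xyz']
    d['M']=M; return d
def cloud(d):
    h,w=d['depth'].shape
    u,v=np.meshgrid(np.arange(w),np.arange(h))
    p=np.stack([u,v],-1).reshape(-1,1,2).astype(float)
    n=cv2.undistortPoints(p,np.array(d['K']),np.array(d['distortion'])).reshape(h,w,2)
    z=d['depth'][...,None]
    P=np.concatenate([n*z,z],-1)
    return P@d['M'][:3,:3].T+d['M'][:3,3]
E
python3 - <<'E'
from h import *
s=ctrl.get_state();print(s)
for n in ['top','side']:
    d=shot(n);cv2.imwrite(f'pics/{n}0.png',d['color']);print(n,d['M'])
    if n=='top':
        P=cloud(d);np.save('top0.npy',P);np.save('top0c.npy',d['color'])
    for l in ['cup','lab_timer','white_rack','black_cassette','round_plate','square_plate','long_plate','short_plate','parking_mat','vial']:
        print(l,[(np.round(b['bbox']).tolist(),round(b['p'],2)) for b in eyes.boxes_of(l,d)[:2]])
E
```

```text
pics
{'clock': 0.0, 'joint_positions': array([-1.4470919 ,  0.47778566,  0.02236482,  1.55646618, -0.01146621,
        1.10929971, -0.08311197]), 'joint_vel': array([ 0.00117454, -0.00119996, -0.00054245, -0.00139855,  0.00142552,
       -0.00166845,  0.00200166]), 'joint_torque': array([ 7.16026370e-04, -5.96442103e+01,  1.60884205e+00, -2.81196731e+01,
        1.24834399e-02,  9.22757172e-03,  1.16523410e-05]), 'tool_pos': array([0.15497774, 0.65638874, 0.24932965]), 'eef_rot': array([ 1.15641720e-01,  9.93290569e-01, -9.15109603e-04, -1.71622288e-05]), 'contact_force': array([-0.49942245, -0.0969556 ,  0.47574557]), 'ft_torque': array([-0.0353465 , -0.03086488, -0.0241193 ]), 'grasp_force': 0.0, 'finger_gap': 0.0852127719596383}
top [[-2.36073696e-02 -9.92273158e-01  1.21805881e-01  4.34815240e-01]
 [-9.99721062e-01  2.35167567e-02 -2.18165359e-03  2.72311429e-02]
 [-6.99682972e-04 -1.21823408e-01 -9.92551544e-01  1.00096052e+00]
 [ 0.00000000e+00  0.00000000e+00  0.00000000e+00  1.00000000e+00]]
cup [([199.0, 242.0, 229.0, 273.0], 0.6), ([263.0, 170.0, 305.0, 215.0], 0.26)]
lab_t
[... 643 characters left out ...]
87 -0.84767921 -0.53003895  0.51551389]
 [ 0.          0.          0.          1.        ]]
cup [([187.0, 153.0, 219.0, 202.0], 0.72), ([376.0, 260.0, 426.0, 300.0], 0.72)]
lab_timer [([376.0, 260.0, 425.0, 301.0], 0.97)]
white_rack [([280.0, 167.0, 332.0, 226.0], 0.68)]
black_cassette [([228.0, 106.0, 264.0, 164.0], 0.87)]
round_plate [([278.0, 196.0, 337.0, 227.0], 0.91), ([355.0, 249.0, 455.0, 326.0], 0.62)]
square_plate [([221.0, 155.0, 270.0, 174.0], 0.72), ([357.0, 246.0, 456.0, 325.0], 0.64)]
long_plate [([358.0, 250.0, 454.0, 324.0], 0.68)]
short_plate [([184.0, 180.0, 228.0, 216.0], 0.67)]
parking_mat [([258.0, 262.0, 367.0, 336.0], 0.93)]
vial [([255.0, 220.0, 264.0, 240.0], 0.61)]
```

Run:
```python
import cv2
a=cv2.imread('pics/top0.png')[120:320,100:460];cv2.imwrite('pics/top0z.png',cv2.resize(a,None,fx=2.2,fy=2.2,interpolation=cv2.INTER_CUBIC))
```

```text
(no output)
```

View pics/top0z.png

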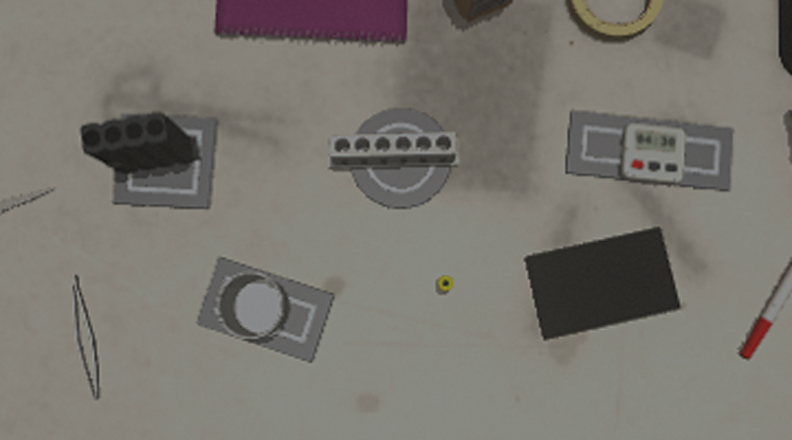

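View pics/side0.png

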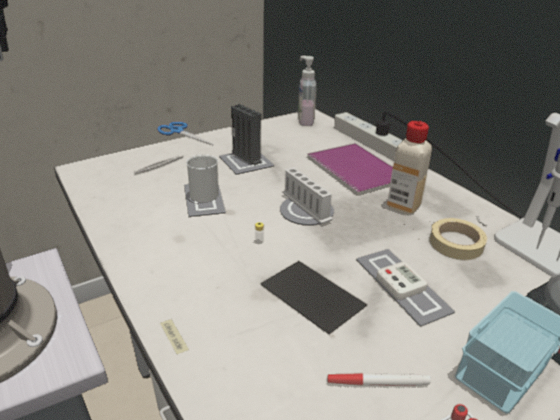

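The side view shows the cassette on the square plate (245,140), the rack on the round plate (307,195), the timer on the long plate (403,280) and the cup on the short plate (203,180). The vial stands at (259,232) and the mat is free at (313,295). Next I'll fit all of these from the top picture.

```bash
cat >> h.py <<'E'
def on_plane(d,uv,z):
    n=cv2.undistortPoints(np.asarray(uv,float).reshape(-1,1,2),np.array(d['K']),np.array(d['distortion'])).reshape(-1,2)
    r=np.c_[n,np.ones(len(n))]@d['M'][:3,:3].T; o=d['M'][:3,3]
    return (o+r*((z-o[2])/r[:,2])[:,None])[:,:2]
def rect(p):
    (c,s,a)=cv2.minAreaRect((np.asarray(p)*1000).astype(np.float32))
    if s[0]<s[1]: a+=90
    # a: direction of long side, deg in world
    return np.round(c,1),np.round(sorted(s),1),round((a+90)%180-90,1)
E
python3 - <<'E'
from h import *
d=shot('top');P=cloud(d);c=d['color'];g=c.max(2).astype(int)
for n,u,v in [('table',310,200),('roundpl',282,171),('sqpl',193,200),('longpl',362,195),('shortpl',243,275),('mat',370,245)]:
    print(n,c[v,u],np.round(np.median(P[v-2:v+3,u-2:u+3],(0,1)),4))
boxes={'cass/sq':(130,165,202,218),'rack/round':(245,165,312,218),'timer/long':(352,166,436,210),'cup/short':(185,230,256,288),'vial':(295,240,310,256),'mat':(334,220,412,278)}
Z=P[...,2]
for n,(l,t,r,b) in boxes.items():
    m=np.zeros(Z.shape,bool);m[t:b,l:r]=1
    o=m&(Z>0.013)
    zt=np.percentile(Z[o],97) if o.any() else 0
    top=o&(Z>zt-0.006)
    print(n,'obj top z',round(zt,4),rect(P[top][:,:2]) if top.any() else '')
    sat=c.max(2).astype(int)
    pl=(m&(sat<118)&(Z<0.012)).astype(np.uint8)
    k,L,S,C=cv2.connectedComponentsWithStats(pl)
    pl=(m&(Z<0.012)&(sat<118)&(Z>-.02))
    big=np.isin(L,[i for i in range(1,k) if S[i,4]>25])&pl
    vu=np.argwhere(big)
    if len(vu): 
        q=on_plane(d,vu[:,::-1],0.006);print('  plate',rect(q),len(vu), 'circ',cv2.minEnclosingCircle((q*1000).astype(np.float32)))
E
```

```text
table [105 113 117] [ 0.5905 -0.0378  0.0032]
roundpl [95 94 96] [0.661  0.0265 0.0078]
sqpl [94 94 95] [0.5969 0.2381 0.0072]
longpl [96 96 97] [ 0.5989 -0.1607  0.0082]
shortpl [104 105 105] [0.4188 0.1221 0.0065]
mat [38 42 42] [ 0.4807 -0.1738  0.0074]
cass/sq obj top z 0.1321 (array([552.1, 166.7]), array([ 67.9, 358. ]), 60.7)
  plate (array([624.4, 288.5]), array([117.7, 133.6]), 85.4) 1324 circ ((625.5003662109375, 290.568603515625), 84.48164367675781)
rack/round obj top z 0.0688 (array([531.5,  37.8]), array([124.7, 193. ]), -1.1)
  plate (array([617.4,  31.9]), array([117.5, 146.8]), 88.6) 1358 circ ((630.9127197265625, 27.664701461791992), 82.80996704101562)
timer/long obj top z 0.0284 (array([ 547.7, -116.7]), array([ 76.6, 357.7]), -64.0)
  plate (array([ 607.2, -240.3]), array([ 89.2, 181.7]), 83.5) 1399 circ ((614.7716674804688, -241.19161987304688), 95.5694351196289)
cup/short obj top z 1.001 (array([434.8,  27.2]), array([0., 0.]), 0.0)
  plate (array([454.4, 175. ]), array([ 76.5, 131.2]), 71.1) 963 circ ((454.2076416015625, 175.04281616210938), 73.64933013916016)
vial obj top z 0.0447 (array([457.8,   4.2]), array([14.2, 65.1]), -46.4)
mat obj top z 1.001 (array([434.8,  27.2]), array([0., 0.]), 0.0)
  plate (array([ 483.8, -191.2]), array([109.2, 172.8]), -79.2) 2628 circ ((475.1630859375, -189.21493530273438), 93.00984954833984)
```

Call:
jog_arm --series '[{"delta_pos": [-21.3,-14.2,-10],"angular": [0,0,0]},{"delta_pos": [-21.3,-14.2,-10],"angular": [0,0,0]},{"delta_pos": [-21.3,-14.2,-10],"angular": [0,0,0]},{"delta_pos": [-21.3,-14.2,-10],"angular": [0,0,0]},{"delta_pos": [-21.3,-14.2,-10],"angular": [0,0,0]},{"delta_pos": [-21.3,-14.2,-10],"angular": [0,0,0]},{"delta_pos": [-21.3,-14.2,-10],"angular": [0,0,0]},{"delta_pos": [-21.3,-14.2,-10],"angular": [0,0,0]}]' --hand -1 --squeeze 30

```text
clock: 1.82
tool_pos: [0.3359, 0.4655, 0.3534]
eef_rot: [0.121, 0.993, 0.001, 0.002]
contact_force: [0.5, -0.4, 0.8]
finger_gap: 0.0853
grasp_force: 0.0
```

Call:
jog_arm --series '[{"delta_pos": [-18.7,-18.2,-5],"angular": [0,0,0]},{"delta_pos": [-18.7,-18.2,-5],"angular": [0,0,0]},{"delta_pos": [-18.7,-18.2,-5],"angular": [0,0,0]},{"delta_pos": [-18.7,-18.2,-5],"angular": [0,0,0]},{"delta_pos": [-18.7,-18.2,-5],"angular": [0,0,0]},{"delta_pos": [-18.7,-18.2,-5],"angular": [0,0,0]},{"delta_pos": [-18.7,-18.2,-5],"angular": [0,0,0]},{"delta_pos": [-18.7,-18.2,-5],"angular": [0,0,0]}]'

```text
clock: 2.48
tool_pos: [0.4727, 0.2452, 0.4015]
eef_rot: [0.12, 0.993, 0.0, 0.001]
contact_force: [-0.1, 0.7, 0.9]
finger_gap: 0.0853
grasp_force: 0.0
```

```bash
cat >> h.py <<'E'
import pickle
def save(n):
    d=shot(n if n in('top','side') else 'wrist'); return d
def grab(tag):
    d=shot('wrist');d['tcp']=ctrl.get_state()['tool_pos'];pickle.dump(d,open(tag+'.pkl','wb'));cv2.imwrite('pics/'+tag+'.png',d['color']);return d
E
python3 - <<'E'
from h import *
d=grab('w1');s=ctrl.get_state();print(s['clock'],s['tool_pos'],s['eef_rot'],s['joint_positions']);print(d['hand_eye'],d['K'],d['distortion'])
E
```

```text
2.5333 [0.47097502 0.24815739 0.40081055] [1.17724654e-01 9.93046094e-01 4.01414034e-04 4.47690309e-04] [-0.85427465  0.12266154  0.28371039  1.70347194 -0.03541955  1.31926555
  0.77099287]
[[-3.28721790e-04 -9.45967382e-01 -3.24261630e-01  8.36972373e-02]
 [ 9.99999651e-01 -6.21043798e-05 -8.32577562e-04 -2.24127642e-04]
 [ 7.67453149e-04 -3.24261791e-01  9.45967072e-01 -1.23185188e-01]
 [ 0.00000000e+00  0.00000000e+00  0.00000000e+00  1.00000000e+00]] [[316.14701699   0.         283.38870057]
 [  0.         316.14701699 212.94079465]
 [  0.           0.           1.        ]] [-0.06988647  0.          0.          0.          0.        ]
```

View pics/w1.png

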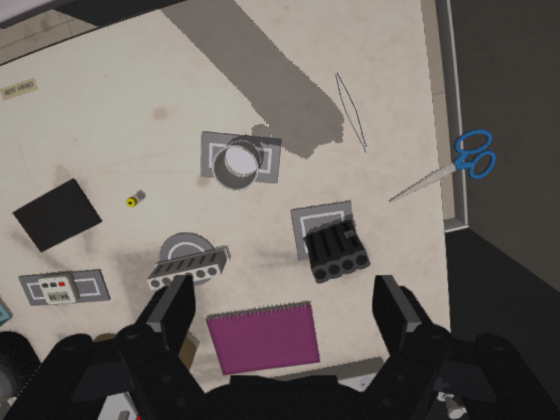

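The wrist view shows all the plates. The short plate with the cup is at (240,160), the square at (325,240), the round at (187,260), the long at (65,288), the mat at (57,215) and the vial at (133,201). I'll move in close to the timer.

Call:
jog_arm --series '[{"delta_pos": [-8.8,-21.9,7.5],"angular": [0,0,0.72]},{"delta_pos": [-8.8,-21.9,7.5],"angular": [0,0,0.72]},{"delta_pos": [-8.8,-21.9,7.5],"angular": [0,0,0.72]},{"delta_pos": [-8.8,-21.9,7.5],"angular": [0,0,0.72]},{"delta_pos": [-8.8,-21.9,7.5],"angular": [0,0,0.72]},{"delta_pos": [-8.8,-21.9,7.5],"angular": [0,0,0.72]},{"delta_pos": [-8.8,-21.9,7.5],"angular": [0,0,0.72]},{"delta_pos": [-8.8,-21.9,7.5],"angular": [0,0,0.72]}]'

```text
clock: 3.2
tool_pos: [0.5047, 0.0162, 0.3243]
eef_rot: [0.459, 0.889, -0.001, -0.001]
contact_force: [-0.2, 0.5, -0.8]
finger_gap: 0.0856
grasp_force: 0.0
```

Call:
jog_arm --series '[{"delta_pos": [-21.0,-10.7,7.5],"angular": [0,0,0.72]},{"delta_pos": [-21.0,-10.7,7.5],"angular": [0,0,0.72]},{"delta_pos": [-21.0,-10.7,7.5],"angular": [0,0,0.72]},{"delta_pos": [-21.0,-10.7,7.5],"angular": [0,0,0.72]},{"delta_pos": [-21.0,-10.7,7.5],"angular": [0,0,0.72]},{"delta_pos": [-21.0,-10.7,7.5],"angular": [0,0,0.72]},{"delta_pos": [-21.0,-10.7,7.5],"angular": [0,0,0.72]},{"delta_pos": [-21.0,-10.7,7.5],"angular": [0,0,0.72]}]'

```text
clock: 3.87
tool_pos: [0.5405, -0.216, 0.249]
eef_rot: [0.742, 0.671, -0.001, -0.001]
contact_force: [0.1, 0.2, 0.4]
finger_gap: 0.0856
grasp_force: 0.0
```

```bash
cat >> h.py <<'E'
def st():
    s=ctrl.get_state();m=R.from_quat(s['eef_rot']).as_matrix()
    print('t',round(s['clock'],2),'tcp',np.round(s['tool_pos'],4),'yawY',round(np.degrees(np.arctan2(m[1,1],m[0,1])),2),'tilt',np.round(m[:2,2],4),'q7',round(s['joint_positions'][6],2),'gap',round(s['finger_gap'],4),'F',np.round(s['contact_force'],1),'grip',round(float(s['grasp_force']),1))
    return s
def to(x,y,z,yaw,frm=None):
    """delta in tool cm and angular from current pose (x,y,z,yawY deg)"""
    s=ctrl.get_state();m=R.from_quat(s['eef_rot']).as_matrix()
    p,a=(s['tool_pos'],np.degrees(np.arctan2(m[1,1],m[0,1]))) if frm is None else (np.array(frm[:3]),frm[3])
    d=np.array([x,y,z])-p;c,n=np.cos(np.radians(a)),np.sin(np.radians(a))
    dy=(yaw-a+90)%180-90
    print('delta cm',np.round(100*np.array([-n*d[0]+c*d[1],c*d[0]+n*d[1],-d[2]]),2),'ang z',round(-np.radians(dy),3),'rot',round(dy,1),'dist',round(np.linalg.norm(d)*100,1))
    return (x,y,z,a+dy)
def plan(*wps):
    f=None
    for w in wps: f=to(*w,frm=f)
E
python3 - <<'E'
from h import *
d=grab('w2');st()
P=cloud(d);np.save('w2.npy',P)
E
```

```text
t 3.92 tcp [ 0.541  -0.2144  0.2495] yawY -5.58 tilt [-0.0011  0.0012] q7 0.45 gap 0.0857 F [ 1.6  0.8 -0.2] grip 0.0
```

View pics/w2.png

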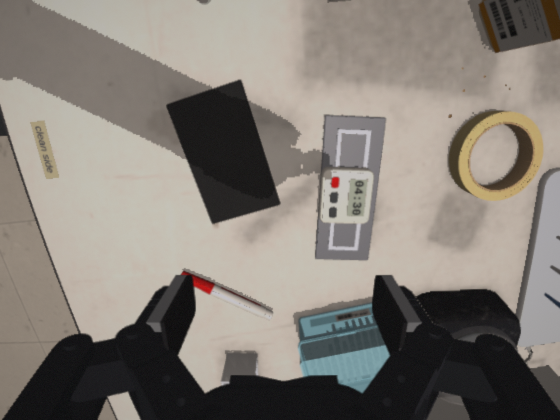

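The timer is at (347,195), the long plate's corners are at (326,115), (385,118), (369,260) and (316,258), and the mat is at (222,152).

```bash
cat >> h.py <<'E'
def comp(d,mask,z,box,minpx=40,name=''):
    """rect of mask pixels in box, projected on plane z"""
    l,t,r,b=box;m=np.zeros(mask.shape,np.uint8);m[t:b,l:r]=mask[t:b,l:r]
    m=cv2.morphologyEx(m,cv2.MORPH_OPEN,np.ones((3,3),np.uint8))
    k,L,S,C=cv2.connectedComponentsWithStats(m)
    ok=np.isin(L,[i for i in range(1,k) if S[i,4]>=minpx]);vu=np.argwhere(ok)
    q=on_plane(d,vu[:,::-1],z);print(name,rect(q),len(vu));return q,ok
E
python3 - <<'E'
from h import *
d=pickle.load(open('w2.pkl','rb'));P=cloud(d);c=d['color'].astype(int)
for u,v in [(330,125),(350,160),(347,175),(222,150),(420,200),(300,150),(352,131)]: print(u,v,c[v,u],np.round(P[v,u],4))
val=c.max(2);sat=c.max(2)-c.min(2)
Z=P[...,2]
box=(305,105,397,268)
comp(d,(val<165)&(val>60)&(sat<12),0.006,box,name='plate')
comp(d,(val>185)&(Z>0.014),0.022,box,name='timer')
comp(d,(Z>0.014)&(Z<.05),0.022,(312,150,385,235),name='timerZ')
comp(d,val<60,0.006,(155,70,290,230),name='mat')
E
```

```text
330 125 [134 133 137] [ 0.5985 -0.1596  0.0033]
350 160 [129 127 131] [ 0.6189 -0.201   0.007 ]
347 175 [191 194 197] [ 0.6121 -0.215   0.0215]
222 150 [25 25 28] [ 0.4726 -0.175   0.0053]
420 200 [169 180 192] [ 7.056e-01 -2.601e-01  7.000e-04]
300 150 [131 139 148] [ 0.5624 -0.1851 -0.0014]
352 131 [197 192 195] [ 0.6227 -0.1684  0.0055]
plate (array([ 615. , -240.4]), array([ 69.7, 178.3]), 82.5) 4903
timer (array([ 610. , -240.9]), array([56. , 62.1]), 82.5) 1264
timerZ (array([ 609.3, -239.5]), array([59.2, 64.8]), 82.6) 2700
mat (array([ 475.1, -181.7]), array([ 88.8, 147.3]), -79.0) 9583
```

Run:
```python
from h import *
plan((.6095,-.240,.09,-7.5),(.6095,-.240,.027,-7.5))
```

```text
delta cm [-1.88  7.07 15.95] ang z 0.034 rot -1.9 dist 17.5
delta cm [0.  0.  6.3] ang z -0.0 rot 0.0 dist 6.3
```

Call:
jog_arm --series '[{"delta_pos": [-1.9,7.1,15.9],"angular": [0,0,0.034]},{"delta_pos": [-1.9,7.1,15.9],"angular": [0,0,0.034]},{"delta_pos": [-1.9,7.1,15.9],"angular": [0,0,0.034]},{"delta_pos": [-1.9,7.1,15.9],"angular": [0,0,0.034]},{"delta_pos": [-1.9,7.1,15.9],"angular": [0,0,0.034]},{"delta_pos": [-1.9,7.1,15.9],"angular": [0,0,0.034]},{"delta_pos": [-1.9,7.1,15.9],"angular": [0,0,0.034]},{"delta_pos": [-1.9,7.1,15.9],"angular": [0,0,0.034]}]'

```text
clock: 4.58
tool_pos: [0.6097, -0.2422, 0.094]
eef_rot: [0.753, 0.658, 0.001, 0.001]
contact_force: [-0.7, 0.2, 0.8]
finger_gap: 0.0854
grasp_force: 0.0
```

Call:
jog_arm --series '[{"delta_pos": [0,0,2],"angular": [0,0,0]},{"delta_pos": [0,0,4],"angular": [0,0,0]},{"delta_pos": [0,0,5],"angular": [0,0,0]},{"delta_pos": [0,0,5.5],"angular": [0,0,0]},{"delta_pos": [0,0,6],"angular": [0,0,0]},{"delta_pos": [0,0,6.3],"angular": [0,0,0]},{"delta_pos": [0,0,6.3],"angular": [0,0,0]},{"delta_pos": [0,0,6.3],"angular": [0,0,0]}]'

```text
clock: 5.25
tool_pos: [0.6091, -0.243, 0.029]
eef_rot: [0.753, 0.658, 0.0, 0.0]
contact_force: [-0.3, -0.6, -0.9]
finger_gap: 0.0855
grasp_force: 0.0
```

Call:
jog_arm --series '[{"delta_pos": [0,0,0],"angular": [0,0,0]},{"delta_pos": [0,0,0],"angular": [0,0,0]},{"delta_pos": [0,0,0],"angular": [0,0,0]},{"delta_pos": [0,0,0],"angular": [0,0,0]},{"delta_pos": [0,0,0],"angular": [0,0,0]},{"delta_pos": [0,0,0],"angular": [0,0,0]},{"delta_pos": [0,0,0],"angular": [0,0,0]},{"delta_pos": [0,0,0],"angular": [0,0,0]}]' --hand 1 --squeeze 40

```text
clock: 5.92
tool_pos: [0.6091, -0.2431, 0.0291]
eef_rot: [0.753, 0.658, 0.0, 0.0]
contact_force: [-1.0, -0.1, 5.1]
finger_gap: 0.059
grasp_force: 43.2
```

Run:
```python
from h import *
st()
plan((.6095,-.240,.10,-7.5),(.475,-.182,.10,11))
```

```text
t 5.92 tcp [ 0.6091 -0.2431  0.0291] yawY -7.74 tilt [ 0.001  -0.0002] q7 0.6 gap 0.059 F [-1.  -0.1  5.1] grip 43.2
delta cm [ 0.31 -0.   -7.09] ang z -0.004 rot 0.2 dist 7.1
delta cm [  3.99 -14.09  -0.  ] ang z -0.323 rot 18.5 dist 14.6
```

Call:
jog_arm --series '[{"delta_pos": [0,0,-1],"angular": [0,0,0]},{"delta_pos": [0,0,-3],"angular": [0,0,0]},{"delta_pos": [0,0,-5],"angular": [0,0,0]},{"delta_pos": [0,0,-7],"angular": [0,0,0]},{"delta_pos": [1.3,-4,-7],"angular": [0,0,0]},{"delta_pos": [2.2,-7,-7],"angular": [0,0,0]},{"delta_pos": [3.3,-10,-7],"angular": [0,0,0]},{"delta_pos": [4.3,-13,-7],"angular": [0,0,0]}]'

```text
clock: 6.58
tool_pos: [0.4842, -0.182, 0.0987]
eef_rot: [0.753, 0.658, 0.0, -0.0]
contact_force: [0.3, 0.3, -1.0]
finger_gap: 0.0586
grasp_force: 43.4
```

Call:
jog_arm --series '[{"delta_pos": [0,-1.1,0],"angular": [0,0,0]},{"delta_pos": [0,-1.1,3],"angular": [0,0,0]},{"delta_pos": [0,-1.1,5],"angular": [0,0,0]},{"delta_pos": [0,-1.1,6],"angular": [0,0,0]},{"delta_pos": [0,-1.1,6.5],"angular": [0,0,0]},{"delta_pos": [0,-1.1,6.8],"angular": [0,0,0]},{"delta_pos": [0,-1.1,6.95],"angular": [0,0,0]},{"delta_pos": [0,-1.1,6.95],"angular": [0,0,0]}]'

```text
clock: 7.25
tool_pos: [0.4753, -0.1817, 0.0293]
eef_rot: [0.753, 0.658, 0.0, 0.0]
contact_force: [0.3, -0.0, -1.4]
finger_gap: 0.0589
grasp_force: 43.4
```

Call:
jog_arm --series '[{"delta_pos": [0,0,0],"angular": [0,0,0]},{"delta_pos": [0,0,0],"angular": [0,0,0]},{"delta_pos": [0,0,0],"angular": [0,0,0]},{"delta_pos": [0,0,0],"angular": [0,0,0]},{"delta_pos": [0,0,0],"angular": [0,0,0]},{"delta_pos": [0,0,0],"angular": [0,0,0]},{"delta_pos": [0,0,0],"angular": [0,0,0]},{"delta_pos": [0,0,0],"angular": [0,0,0]}]' --hand -1

```text
clock: 7.92
tool_pos: [0.4747, -0.1812, 0.0288]
eef_rot: [0.753, 0.658, -0.0, -0.0]
contact_force: [-0.4, 0.9, 0.1]
finger_gap: 0.0856
grasp_force: 0.0
```

Run:
```python
from h import *
st()
plan((.475,-.180,.12,-7.5),(.55,.01,.28,-2))
```

```text
t 7.92 tcp [ 0.4747 -0.1812  0.0288] yawY -7.73 tilt [-0. -0.] q7 0.63 gap 0.0856 F [-0.4  0.9  0.1] grip 0.0
delta cm [ 0.13  0.01 -9.12] ang z -0.004 rot 0.2 dist 9.1
delta cm [ 19.82   4.96 -16.  ] ang z -0.096 rot 5.5 dist 25.9
```

Run:
```python
from h import *
plan((.475,-.180,.12,-7.5),(.52,-.06,.21,-7.5),(.58,.10,.3,-2))
```

```text
delta cm [ 0.13  0.01 -9.12] ang z -0.004 rot 0.2 dist 9.1
delta cm [12.48  2.9  -9.  ] ang z -0.0 rot 0.0 dist 15.7
delta cm [16.65  3.86 -9.  ] ang z -0.096 rot 5.5 dist 19.3
```

Call:
jog_arm --series '[{"delta_pos": [0,0,-3],"angular": [0,0,0]},{"delta_pos": [0,0,-6],"angular": [0,0,0]},{"delta_pos": [0,0,-9],"angular": [0,0,0]},{"delta_pos": [12.6,2.9,-18],"angular": [0,0,0]},{"delta_pos": [12.6,2.9,-18],"angular": [0,0,0]},{"delta_pos": [12.6,2.9,-18],"angular": [0,0,0]},{"delta_pos": [12.6,2.9,-18],"angular": [0,0,0]},{"delta_pos": [12.6,2.9,-18],"angular": [0,0,0]}]'

```text
clock: 8.58
tool_pos: [0.5247, -0.054, 0.212]
eef_rot: [0.75, 0.661, 0.003, 0.001]
contact_force: [1.4, 0.9, -0.4]
finger_gap: 0.0853
grasp_force: 0.0
```

Call:
jog_arm --series '[{"delta_pos": [16.6,3.9,-9],"angular": [0,0,-0.096]},{"delta_pos": [16.6,3.9,-9],"angular": [0,0,-0.096]},{"delta_pos": [16.6,3.9,-9],"angular": [0,0,-0.096]},{"delta_pos": [16.6,3.9,-9],"angular": [0,0,-0.096]},{"delta_pos": [16.6,3.9,-9],"angular": [0,0,-0.096]},{"delta_pos": [16.6,3.9,-9],"angular": [0,0,-0.096]},{"delta_pos": [16.6,3.9,-9],"angular": [0,0,-0.096]},{"delta_pos": [16.6,3.9,-9],"angular": [0,0,-0.096]}]'

```text
clock: 9.25
tool_pos: [0.5808, 0.0975, 0.298]
eef_rot: [0.721, 0.693, -0.001, -0.0]
contact_force: [-0.1, -0.7, -0.4]
finger_gap: 0.0853
grasp_force: 0.0
```

Run:
```python
from h import *
d=grab('w3');st()
```

```text
t 9.3 tcp [0.5806 0.097  0.2979] yawY -2.37 tilt [-0.0016 -0.0009] q7 -0.07 gap 0.0856 F [ 1.  -1.  -0.7] grip 0.0
```

View pics/w3.png

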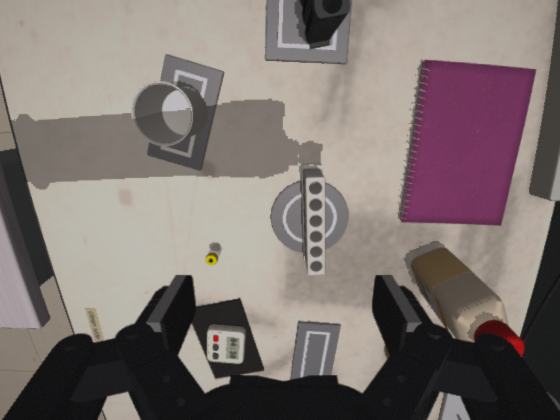

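The rack is at (315,220) on the round plate at (310,216). The short plate is at (186,112) with the cup rim at (165,113), and the vial is at (212,257).

Run:
```python
from h import *
d=pickle.load(open('w3.pkl','rb'));P=cloud(d);c=d['color'].astype(int)
val=c.max(2);sat=val-c.min(2);Z=P[...,2]
q,ok=comp(d,(Z>0.055)&(Z<.072),0.064,(290,150,335,285),name='rack top')
pts=P[ok];print('depth rack',np.median(pts,0),rect(pts[:,:2]))
g=(sat<12)&(val<165)&(val>60)&(Z<.015)
q,ok=comp(d,g,0.006,(262,172,357,262),name='round')
print('circ',cv2.minEnclosingCircle((q*1000).astype(np.float32)))
for u,v in [(275,205),(190,65),(160,155),(300,53),(185,240)]: print(c[v,u],P[v,u])
q,ok=comp(d,(sat<13)&(val<165)&(val>40)&(Z<.015),0.006,(140,45,232,175),name='short')
q,ok=comp(d,(Z>0.07)&(Z<.095),0.086,(120,65,225,160),name='cup')
p=P[ok];print('cup circ',cv2.minEnclosingCircle((q*1000).astype(np.float32)),cv2.minEnclosingCircle((p[:,:2]*1000).astype(np.float32)),np.median(p,0))
q,ok=comp(d,(Z>0.025)&(Z<.06),0.04,(200,235,226,270),minpx=8,name='vial')
q,ok=comp(d,g,0.006,(260,0,355,68),name='square(part)')
cv2.imwrite('pics/m3.png',(np.where(g,255,0)+0).astype(np.uint8))
```

```text
rack top (array([616.2,  37.9]), array([ 22.1, 129.9]), -89.9) 1320
depth rack [0.61634787 0.03927966 0.06315773] (array([616.6,  36.8]), array([ 21.9, 129.1]), -89.9)
round (array([612.8,  28.1]), array([104.6, 108.9]), -8.7) 2603
circ ((613.1895751953125, 29.738967895507812), 54.76804733276367)
[120 117 121] [0.566497   0.04935229 0.00427705]
[116 114 118] [0.47067809 0.23361769 0.00278535]
[69 67 69] [0.41778588 0.12552023 0.006257  ]
[124 121 127] [0.60589778 0.24038469 0.004893  ]
[173 185 192] [ 0.43155361 -0.00073893 -0.00089236]
short (array([456.3, 175.1]), array([ 76.2, 130. ]), 70.5) 3747
cup (array([458.8, 178.9]), array([63.7, 66.5]), 30.8) 946
cup circ ((459.05401611328125, 178.09042358398438), 33.96371078491211) ((458.03350830078125, 177.78831481933594), 32.933753967285156) [0.44076701 0.17793102 0.08331946]
vial (array([478. , -10.1]), array([16.3, 20.3]), 83.5) 148
square(part) (array([615.1, 263.4]), array([67.5, 99.2]), -4.7) 3014
```

View pics/m3.png

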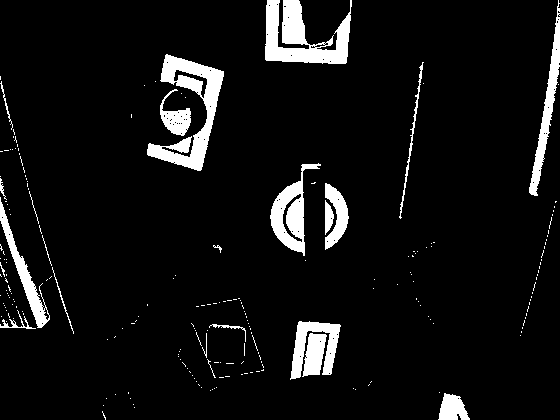

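The mask outlines the plates cleanly: the short plate at (186,112), the round at (310,217), part of the square at (307,30) and the end of the long at (317,350). The depth mask cuts the rack's ends short, so I'll get its length from the top camera.

Run:
```python
from h import *
d=shot('top');b=eyes.boxes_of('white_rack',d)[0]['bbox'];print(b)
print(on_plane(d,[(b[0],188),(b[2],188)],.064))
P=cloud(d);Z=P[...,2];m=(Z>.05)&(Z<.075)
comp(d,m,.064,(240,165,325,215),name='top rack')
d=pickle.load(open('w3.pkl','rb'));P=cloud(d);c=d['color'].astype(int)
for v in list(range(158,184,2))+list(range(262,284,2)): print(v,c[v,306],np.round(P[v,306],3),np.round(on_plane(d,[(306,v)],.064)[0],3))
plan((.616,.035,.17,0),(.616,.035,.052,0))
```

```text
[256.4, 180.6, 310.5, 197.1]
[[ 0.61094469  0.08439085]
 [ 0.60808736 -0.03591527]]
top rack (array([615.3,  28.4]), array([ 24.9, 109. ]), 88.7) 353
158 [109 116 125] [ 0.611  0.112 -0.   ] [0.607 0.122]
160 [108 115 123] [ 0.611  0.109 -0.001] [0.607 0.12 ]
162 [107 113 121] [ 0.611  0.106 -0.001] [0.607 0.118]
164 [100 104 110] [0.61  0.106 0.009] [0.607 0.116]
166 [116 120 126] [0.61  0.104 0.013] [0.607 0.113]
168 [ 98 102 107] [0.61  0.101 0.012] [0.607 0.111]
170 [72 75 79] [0.609 0.1   0.022] [0.607 0.109]
172 [75 77 81] [0.608 0.1   0.034] [0.606 0.106]
174 [76 78 83] [0.607 0.101 0.049] [0.606 0.104]
176 [81 83 88] [0.607 0.1   0.058] [0.606 0.102]
178 [132 137 142] [0.606 0.099 0.062] [0.606 0.099]
180 [155 161 170] [0.606 0.097 0.062] [0.606 0.097]
182 [154 160 169] [0.606 0.095 0.064] [0.606 0.095]
262 [ 94  98 102] [ 0.605 -0.014  0.054] [ 0.605 -0.009]
264 [ 89  94 100] [ 0.606 -0.023  0.043] [ 0.604 -0.012]
266 [ 97 102 110] [ 0.608 -0.05  -0.   ] [ 0.604 -0.015]
268 [115 123 132] [ 0.608 -0.053 -0.001] [ 0.604 -0.017]
270 [120 128 138] [ 0.608 -0.056  0.   ] [ 0.604 -0.02 ]
272 [122 131 140] [ 0.608 -0.061 -0.001] [ 0.604 -0.023]
274 [127 137 147] [ 0.608 -0.064 -0.   ] [ 0.604 -0.026]
276 [129 139 150] [ 0.608 -0.067 -0.001] [ 0.604 -0.029]
278 [129 138 148] [ 0.608 -0.07   0.   ] [ 0.604 -0.032]
280 [130 140 151] [ 0.608 -0.074 -0.   ] [ 0.604 -0.035]
282 [133 142 153] [ 0.608 -0.078 -0.001] [ 0.604 -0.038]
delta cm [-6.05  3.78 12.82] ang z -0.042 rot 2.4 dist 14.7
delta cm [ 0.   0.  11.8] ang z -0.0 rot 0.0 dist 11.8
```

Call:
jog_arm --series '[{"delta_pos": [-5.9,3.8,12.8],"angular": [0,0,-0.042]},{"delta_pos": [-5.9,3.8,12.8],"angular": [0,0,-0.042]},{"delta_pos": [-5.9,3.8,12.8],"angular": [0,0,-0.042]},{"delta_pos": [-5.9,3.8,12.8],"angular": [0,0,-0.042]},{"delta_pos": [-5.9,3.8,12.8],"angular": [0,0,-0.042]},{"delta_pos": [-5.9,3.8,12.8],"angular": [0,0,-0.042]},{"delta_pos": [-5.9,3.8,12.8],"angular": [0,0,-0.042]},{"delta_pos": [-5.9,3.8,12.8],"angular": [0,0,-0.042]}]'

```text
clock: 10.07
tool_pos: [0.6179, 0.0394, 0.1726]
eef_rot: [0.706, 0.708, 0.001, 0.001]
contact_force: [0.4, -0.9, 0.0]
finger_gap: 0.0855
grasp_force: 0.0
```

Call:
jog_arm --series '[{"delta_pos": [0,0,3],"angular": [0,0,0]},{"delta_pos": [0,0,6],"angular": [0,0,0]},{"delta_pos": [0,0,8],"angular": [0,0,0]},{"delta_pos": [0,0,10],"angular": [0,0,0]},{"delta_pos": [0,0,11],"angular": [0,0,0]},{"delta_pos": [0,0,11.8],"angular": [0,0,0]},{"delta_pos": [0,0,11.8],"angular": [0,0,0]},{"delta_pos": [0,0,11.8],"angular": [0,0,0]}]'

```text
clock: 10.73
tool_pos: [0.6178, 0.0388, 0.0538]
eef_rot: [0.706, 0.708, 0.001, 0.0]
contact_force: [-0.3, 0.6, 0.8]
finger_gap: 0.0855
grasp_force: 0.0
```

Call:
jog_arm --series '[{"delta_pos": [0,0,0],"angular": [0,0,0]},{"delta_pos": [0,0,0],"angular": [0,0,0]},{"delta_pos": [0,0,0],"angular": [0,0,0]},{"delta_pos": [0,0,0],"angular": [0,0,0]},{"delta_pos": [0,0,0],"angular": [0,0,0]},{"delta_pos": [0,0,0],"angular": [0,0,0]},{"delta_pos": [0,0,0],"angular": [0,0,0]},{"delta_pos": [0,0,0],"angular": [0,0,0]}]' --hand 1 --squeeze 30

```text
clock: 11.4
tool_pos: [0.6174, 0.0385, 0.0532]
eef_rot: [0.706, 0.708, 0.0, 0.0]
contact_force: [-0.4, 0.8, 5.6]
finger_gap: 0.0232
grasp_force: 30.3
```

Call:
jog_arm --series '[{"delta_pos": [0,0,0],"angular": [0,0,0]},{"delta_pos": [0,0,0],"angular": [0,0,0]},{"delta_pos": [0,0,0],"angular": [0,0,0]},{"delta_pos": [0,0,0],"angular": [0,0,0]},{"delta_pos": [0,0,0],"angular": [0,0,0]},{"delta_pos": [0,0,0],"angular": [0,0,0]},{"delta_pos": [0,0,0],"angular": [0,0,0]},{"delta_pos": [0,0,0],"angular": [0,0,0]}]'

```text
clock: 12.07
tool_pos: [0.6174, 0.0385, 0.0532]
eef_rot: [0.706, 0.708, 0.0, 0.0]
contact_force: [-1.5, 0.1, 5.6]
finger_gap: 0.0238
grasp_force: 30.3
```

Run:
```python
from h import *
s=st();p=s['tool_pos'];z=p[2]
off=p[1]-.037
plan((.616,p[1],z+.09,0),(.615,-.12,z+.09,-4),(.615,-.2404+off,z+.09,-7.5))
```

```text
t 12.07 tcp [0.6174 0.0385 0.0532] yawY 0.17 tilt [0.0005 0.0002] q7 0.27 gap 0.0238 F [-1.5  0.1  5.6] grip 30.3
delta cm [ 0.   -0.14 -9.  ] ang z 0.003 rot -0.2 dist 9.0
delta cm [-15.85  -0.1   -0.  ] ang z 0.07 rot -4.0 dist 15.9
delta cm [-11.86   0.83  -0.  ] ang z 0.061 rot -3.5 dist 11.9
```

Call:
jog_arm --series '[{"delta_pos": [0,0,-1.5],"angular": [0,0,0]},{"delta_pos": [0,0,-4],"angular": [0,0,0]},{"delta_pos": [0,0,-7],"angular": [0,0,0]},{"delta_pos": [0,0,-9],"angular": [0,0,0]},{"delta_pos": [-4,0,-9],"angular": [0,0,0.02]},{"delta_pos": [-8,-0.1,-9],"angular": [0,0,0.04]},{"delta_pos": [-12,-0.15,-9],"angular": [0,0,0.06]},{"delta_pos": [-16,-0.2,-9],"angular": [0,0,0.08]}]'

```text
clock: 12.73
tool_pos: [0.6151, -0.1227, 0.1426]
eef_rot: [0.734, 0.679, -0.0, -0.0]
contact_force: [0.4, -0.1, -1.6]
finger_gap: 0.0236
grasp_force: 29.7
```

Call:
jog_arm --series '[{"delta_pos": [-3,0.1,0],"angular": [0,0,0.02]},{"delta_pos": [-6,0.4,0],"angular": [0,0,0.04]},{"delta_pos": [-9,0.6,0],"angular": [0,0,0.054]},{"delta_pos": [-11,0.7,0],"angular": [0,0,0.054]},{"delta_pos": [-11.7,0.8,0],"angular": [0,0,0.054]},{"delta_pos": [-11.7,0.8,0],"angular": [0,0,0.054]},{"delta_pos": [-11.7,0.8,0],"angular": [0,0,0.054]},{"delta_pos": [-11.7,0.8,0],"angular": [0,0,0.054]}]'

```text
clock: 13.4
tool_pos: [0.615, -0.2362, 0.1422]
eef_rot: [0.751, 0.66, 0.0, -0.001]
contact_force: [0.3, 0.1, -0.3]
finger_gap: 0.0235
grasp_force: 29.7
```

Run:
```python
from h import *
d=grab('w4');st()
plan((.615,-.239,.0535,-7.5))
P=cloud(d);c=d['color'].astype(int);val=c.max(2);sat=val-c.min(2);Z=P[...,2]
cv2.imwrite('pics/w4c.png',cv2.resize(d['color'][60:400,160:420],None,fx=1.7,fy=1.7))
```

```text
t 13.45 tcp [ 0.6151 -0.2361  0.1424] yawY -7.33 tilt [-0.0004  0.0016] q7 0.52 gap 0.0238 F [-0.3 -0.5  0. ] grip 29.7
delta cm [-0.29  0.02  8.89] ang z 0.003 rot -0.2 dist 8.9
```

View pics/w4c.png

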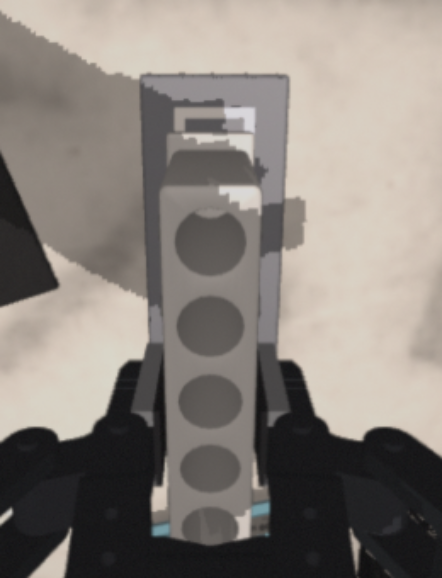

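The rack is held lined up over the long plate. Its foot end is at about pixel (283,138) and the plate's outline end at about (283,124). I'll check the offset along its length.

Run:
```python
from h import *
d=pickle.load(open('w4.pkl','rb'))
f=on_plane(d,[(160+210/1.7,60+133/1.7)],.0985)[0]
o=on_plane(d,[(160+213/1.7,60+107/1.7),(160+141/1.7,60+76/1.7),(160+289/1.7,60+76/1.7)],.006)
u=np.array([np.cos(np.radians(82.5)),np.sin(np.radians(82.5))]);t=d['tcp'][:2]
print('foot end along from tcp',(f-t)@u,'outline',o,(o-np.array([.615,-.2404]))@u)
```

```text
foot end along from tcp 0.06699843117817642 outline [[ 0.62523142 -0.16687988]
 [ 0.59409677 -0.14872072]
 [ 0.66175069 -0.15744991]] [0.07422661 0.08816653 0.08834263]
```

Call:
jog_arm --series '[{"delta_pos": [-0.2,0,2],"angular": [0,0,0]},{"delta_pos": [-0.2,0,4],"angular": [0,0,0]},{"delta_pos": [-0.2,0,6],"angular": [0,0,0]},{"delta_pos": [-0.2,0,7.5],"angular": [0,0,0]},{"delta_pos": [-0.2,0,8.3],"angular": [0,0,0]},{"delta_pos": [-0.2,0,8.7],"angular": [0,0,0]},{"delta_pos": [-0.2,0,8.9],"angular": [0,0,0]},{"delta_pos": [-0.2,0,8.9],"angular": [0,0,0]}]'

```text
clock: 14.12
tool_pos: [0.6147, -0.2407, 0.0541]
eef_rot: [0.752, 0.659, 0.0, 0.0]
contact_force: [-1.1, -0.3, -0.3]
finger_gap: 0.0237
grasp_force: 29.7
```

Call:
jog_arm --series '[{"delta_pos": [0,0,0],"angular": [0,0,0]},{"delta_pos": [0,0,0],"angular": [0,0,0]},{"delta_pos": [0,0,0],"angular": [0,0,0]},{"delta_pos": [0,0,0],"angular": [0,0,0]},{"delta_pos": [0,0,0],"angular": [0,0,0]},{"delta_pos": [0,0,0],"angular": [0,0,0]},{"delta_pos": [0,0,0],"angular": [0,0,0]},{"delta_pos": [0,0,0],"angular": [0,0,0]}]' --hand -1

```text
clock: 14.78
tool_pos: [0.6143, -0.2407, 0.0538]
eef_rot: [0.752, 0.659, 0.0, -0.0]
contact_force: [0.7, 0.4, -0.1]
finger_gap: 0.0853
grasp_force: 0.0
```

Call:
jog_arm --series '[{"delta_pos": [0,0,-2],"angular": [0,0,0]},{"delta_pos": [0,0,-5],"angular": [0,0,0]},{"delta_pos": [0,0,-9],"angular": [0,0,0]},{"delta_pos": [0,0,-13],"angular": [0,0,0]},{"delta_pos": [0,0,-17],"angular": [0,0,0]},{"delta_pos": [0,0,-20],"angular": [0,0,0]},{"delta_pos": [0,0,-20],"angular": [0,0,0]},{"delta_pos": [0,0,-20],"angular": [0,0,0]}]'

```text
clock: 15.45
tool_pos: [0.6152, -0.2413, 0.256]
eef_rot: [0.752, 0.659, 0.001, 0.002]
contact_force: [0.1, 0.5, -1.3]
finger_gap: 0.0853
grasp_force: 0.0
```

Run:
```python
from h import *
d=grab('w5');st()
P=cloud(d);c=d['color'].astype(int);val=c.max(2);sat=val-c.min(2);Z=P[...,2]
comp(d,(sat<12)&(val<165)&(val>50)&(Z<.015),.006,(230,50,345,330),name='plate')
comp(d,(Z>.05)&(Z<.075),.064,(230,50,345,330),name='rack')
cv2.imwrite('pics/w5c.png',cv2.resize(d['color'][60:400,130:430],None,fx=1.7,fy=1.7))
plan((.56,-.06,.254,0),(.50,.14,.2,0),(.459,.178,.14,-19))
```

```text
t 15.5 tcp [ 0.6143 -0.2406  0.254 ] yawY -7.5 tilt [0.0008 0.0003] q7 0.46 gap 0.0851 F [ 0.1 -0.8 -1.6] grip 0.0
plate (array([ 615.5, -240.1]), array([ 69.6, 177.7]), 82.6) 4539
rack (array([ 633.1, -308.3]), array([115.7, 243.8]), 73.1) 3026
delta cm [17.19 -7.74 -0.  ] ang z -0.131 rot 7.5 dist 18.9
delta cm [20.  -6.   5.4] ang z -0.0 rot 0.0 dist 21.6
delta cm [ 3.8 -4.1  6. ] ang z 0.332 rot -19.0 dist 8.2
```

View pics/w5c.png

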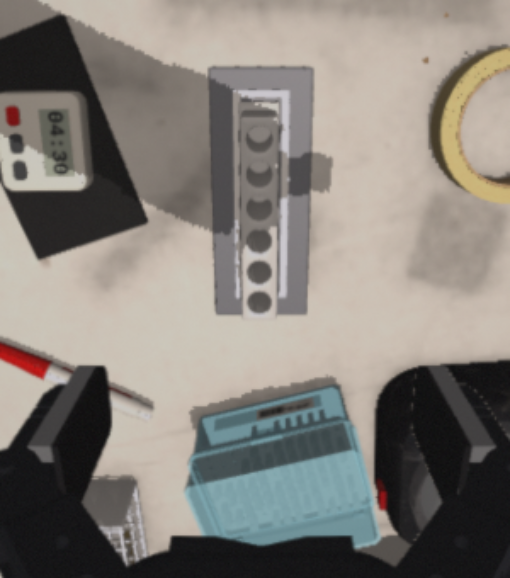

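The rack stands on the long plate at crop (259,210). Its top end lies a little below the outline's top edge (v 90). I'll measure that gap closely.

Run:
```python
from h import *
d=pickle.load(open('w5.pkl','rb'));c=d['color']
x0,y0=250,95
cv2.imwrite('pics/w5z.png',cv2.resize(c[y0:y0+75,x0:x0+75],None,fx=8,fy=8,interpolation=cv2.INTER_CUBIC))
P=cloud(d)
u=np.array([np.cos(np.radians(82.6)),np.sin(np.radians(82.6))]);C=np.array([.6155,-.2401])
for v in range(108,132): 
  q=on_plane(d,[(283,v)],.006)[0]; print(v,c[v,283],c[v,279],round((q-C)@u,4),round((on_plane(d,[(283,v)],.012)[0]-C)@u,4),np.round(P[v,283,2],3))
w=np.array([u[1],-u[0]])
v=140
for uu in range(255,318,1): q=on_plane(d,[(uu,v)],.006)[0]; print(uu,c[v,uu].max(),round((q-C)@w*1000,1),np.round(P[v,uu,2],3),end=' | ')
```

```text
108 [136 136 140] [137 135 139] 0.079 0.079 0.005
109 [137 136 140] [137 135 139] 0.0779 0.078 0.006
110 [137 135 139] [136 134 139] 0.0768 0.0769 0.006
111 [137 135 140] [133 131 136] 0.0757 0.0758 0.005
112 [145 142 147] [115 113 116] 0.0746 0.0747 0.005
113 [191 186 190] [186 181 184] 0.0735 0.0737 0.004
114 [203 198 201] [202 197 200] 0.0724 0.0726 0.004
115 [204 198 202] [205 198 202] 0.0713 0.0715 0.006
116 [199 194 197] [201 196 199] 0.0702 0.0704 0.004
117 [152 153 158] [171 167 172] 0.0691 0.0693 0.006
118 [136 135 140] [140 138 143] 0.068 0.0683 0.006
119 [100 100 105] [ 95  95 100] 0.0669 0.0672 0.006
120 [157 164 171] [122 126 133] 0.0658 0.0661 0.012
121 [142 147 154] [131 137 143] 0.0647 0.065 0.011
122 [136 142 148] [123 128 134] 0.0636 0.0639 0.011
123 [123 127 134] [119 123 130] 0.0625 0.0628 0.012
124 [108 111 117] [106 110 116] 0.0614 0.0617 0.011
125 [82 84 88] [81 85 89] 0.0602 0.0606 0.024
126 [79 82 86] [79 82 86] 0.0591 0.0595 0.038
127 [82 86 90] [81 85 89] 0.058 0.0584 0.05
128 [ 92  97 101] [ 93  96 102] 0.0569 0.0573 0.062
129 [120 125 132] [120 124 130] 0
[... 736 characters left out ...]
84 133 1.4 0.012 | 285 134 2.6 0.013 | 286 132 3.7 0.012 | 287 124 4.9 0.009 | 288 98 6.0 0.012 | 289 86 7.2 0.031 | 290 108 8.4 0.065 | 291 126 9.5 0.063 | 292 124 10.7 0.064 | 293 109 11.9 0.064 | 294 97 13.0 0.053 | 295 156 14.2 0.007 | 296 199 15.3 0.004 | 297 205 16.5 0.007 | 298 204 17.7 0.006 | 299 193 18.8 0.006 | 300 156 20.0 0.004 | 301 139 21.1 0.004 | 302 138 22.3 0.004 | 303 137 23.5 0.005 | 304 138 24.6 0.005 | 305 137 25.8 0.006 | 306 137 27.0 0.006 | 307 137 28.1 0.005 | 308 137 29.3 0.006 | 309 138 30.4 0.004 | 310 138 31.6 0.006 | 311 135 32.8 0.004 | 312 129 33.9 0.005 | 313 147 35.1 0.004 | 314 196 36.3 0.0 | 315 201 37.4 -0.0 | 316 202 38.6 -0.001 | 317 203 39.7 -0.001 |
```

View pics/w5z.png

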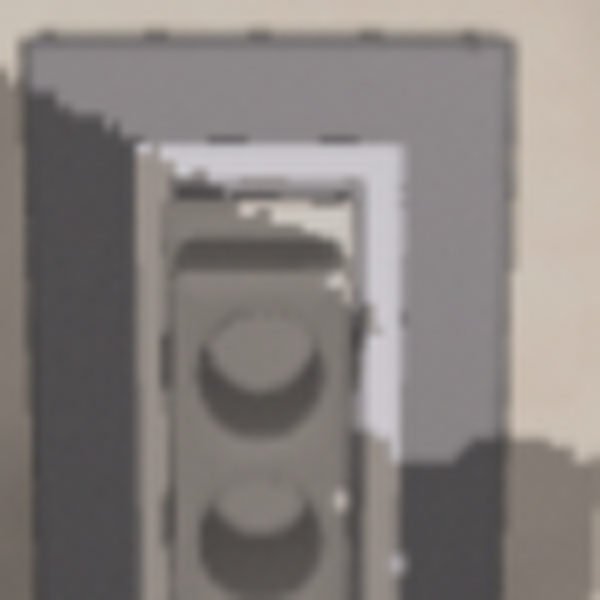

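The foot stops 3.5 mm short of the outline's end, so I'll regrasp and shift it.

Call:
jog_arm --series '[{"delta_pos": [0,0.05,4],"angular": [0,0,0]},{"delta_pos": [0,0.05,8],"angular": [0,0,0]},{"delta_pos": [0,0.05,12],"angular": [0,0,0]},{"delta_pos": [0,0.05,15],"angular": [0,0,0]},{"delta_pos": [0,0.05,17],"angular": [0,0,0]},{"delta_pos": [0,0.05,19],"angular": [0,0,0]},{"delta_pos": [0,0.05,20],"angular": [0,0,0]},{"delta_pos": [0,0.05,20],"angular": [0,0,0]}]'

```text
clock: 16.17
tool_pos: [0.6121, -0.2397, 0.0499]
eef_rot: [0.752, 0.659, -0.002, -0.003]
contact_force: [-0.9, 0.4, -0.0]
finger_gap: 0.0854
grasp_force: 0.0
```

Call:
jog_arm --series '[{"delta_pos": [0,0,0],"angular": [0,0,0]},{"delta_pos": [0,0,0],"angular": [0,0,0]},{"delta_pos": [0,0,0],"angular": [0,0,0]},{"delta_pos": [0,0,0],"angular": [0,0,0]},{"delta_pos": [0,0,0],"angular": [0,0,0]},{"delta_pos": [0,0,0],"angular": [0,0,0]},{"delta_pos": [0,0,0],"angular": [0,0,0]},{"delta_pos": [0,0,0],"angular": [0,0,0]}]' --hand 1

```text
clock: 16.83
tool_pos: [0.6153, -0.2409, 0.0547]
eef_rot: [0.752, 0.659, 0.0, 0.0]
contact_force: [-1.0, 1.3, 6.7]
finger_gap: 0.0235
grasp_force: 34.3
```

Call:
jog_arm --series '[{"delta_pos": [0,0,0],"angular": [0,0,0]},{"delta_pos": [0,0,0],"angular": [0,0,0]},{"delta_pos": [0,0,-0.8],"angular": [0,0,0]},{"delta_pos": [0.2,0.05,-0.8],"angular": [0,0,0]},{"delta_pos": [0.4,0.1,-0.8],"angular": [0,0,0]},{"delta_pos": [0.4,0.1,-0.4],"angular": [0,0,0]},{"delta_pos": [0.4,0.1,0],"angular": [0,0,0]},{"delta_pos": [0.4,0.1,0],"angular": [0,0,0]}]'

```text
clock: 17.5
tool_pos: [0.6164, -0.2364, 0.0544]
eef_rot: [0.752, 0.659, 0.0, -0.001]
contact_force: [-3.2, 3.2, 11.4]
finger_gap: 0.023
grasp_force: 35.4
```

Call:
jog_arm --series '[{"delta_pos": [0,0,0],"angular": [0,0,0]},{"delta_pos": [0,0,0],"angular": [0,0,0]},{"delta_pos": [0,0,0],"angular": [0,0,0]},{"delta_pos": [0,0,0],"angular": [0,0,0]},{"delta_pos": [0,0,0],"angular": [0,0,0]},{"delta_pos": [0,0,0],"angular": [0,0,0]},{"delta_pos": [0,0,0],"angular": [0,0,0]},{"delta_pos": [0,0,0],"angular": [0,0,0]}]' --hand -1

```text
clock: 18.17
tool_pos: [0.6163, -0.237, 0.0537]
eef_rot: [0.752, 0.659, -0.0, -0.0]
contact_force: [1.2, -0.6, 0.0]
finger_gap: 0.0854
grasp_force: 0.0
```

Call:
jog_arm --series '[{"delta_pos": [0,0,-2],"angular": [0,0,0]},{"delta_pos": [0,0,-5],"angular": [0,0,0]},{"delta_pos": [0,0,-9],"angular": [0,0,0]},{"delta_pos": [0,0,-13],"angular": [0,0,0]},{"delta_pos": [0,0,-17],"angular": [0,0,0]},{"delta_pos": [0,0,-20],"angular": [0,0,0]},{"delta_pos": [0,0,-20],"angular": [0,0,0]},{"delta_pos": [0,0,-20],"angular": [0,0,0]}]'

```text
clock: 18.83
tool_pos: [0.6172, -0.2375, 0.256]
eef_rot: [0.752, 0.659, 0.001, 0.002]
contact_force: [-0.1, -0.3, -0.5]
finger_gap: 0.0852
grasp_force: 0.0
```

Run:
```python
from h import *
d=grab('w6');st();c=d['color'];P=cloud(d)
u=np.array([np.cos(np.radians(82.6)),np.sin(np.radians(82.6))]);C=np.array([.6155,-.2401])
for v in range(108,130): 
  print(v,c[v,281].max(),c[v,284].max(),round((on_plane(d,[(283,v)],.006)[0]-C)@u,4),np.round(P[v,283,2],3))
plan((.56,-.06,.254,0),(.50,.14,.2,0),(.459,.178,.15,-19))
```

```text
t 18.88 tcp [ 0.6163 -0.2368  0.254 ] yawY -7.5 tilt [0.0009 0.0003] q7 0.46 gap 0.0856 F [ 0.2  0.4 -0.5] grip 0.0
108 140 140 0.083 0.006
109 140 140 0.0819 0.005
110 140 140 0.0808 0.005
111 140 140 0.0797 0.003
112 140 140 0.0786 0.005
113 139 140 0.0775 0.004
114 139 139 0.0764 0.006
115 141 141 0.0753 0.006
116 158 157 0.0742 0.004
117 196 195 0.0731 0.006
118 197 189 0.072 0.005
119 158 156 0.0709 0.011
120 191 190 0.0698 0.011
121 148 144 0.0687 0.012
122 134 134 0.0676 0.011
123 128 128 0.0665 0.012
124 98 98 0.0654 0.016
125 86 86 0.0643 0.031
126 88 88 0.0631 0.044
127 98 97 0.062 0.058
128 123 124 0.0609 0.062
129 135 135 0.0598 0.064
delta cm [16.79 -7.89  0.  ] ang z -0.131 rot 7.5 dist 18.6
delta cm [20.  -6.   5.4] ang z -0.0 rot 0.0 dist 21.6
delta cm [ 3.8 -4.1  5. ] ang z 0.332 rot -19.0 dist 7.5
```

The rack is now seated inside its outline. The cup is next.

Call:
jog_arm --series '[{"delta_pos": [16.8,-7.9,0],"angular": [0,0,-0.131]},{"delta_pos": [16.8,-7.9,0],"angular": [0,0,-0.131]},{"delta_pos": [16.8,-7.9,0],"angular": [0,0,-0.131]},{"delta_pos": [16.8,-7.9,0],"angular": [0,0,-0.131]},{"delta_pos": [16.8,-7.9,0],"angular": [0,0,-0.131]},{"delta_pos": [16.8,-7.9,0],"angular": [0,0,-0.131]},{"delta_pos": [16.8,-7.9,0],"angular": [0,0,-0.131]},{"delta_pos": [16.8,-7.9,0],"angular": [0,0,-0.131]}]'

```text
clock: 19.55
tool_pos: [0.5595, -0.061, 0.253]
eef_rot: [0.707, 0.707, -0.001, -0.0]
contact_force: [0.5, -1.0, -0.0]
finger_gap: 0.0849
grasp_force: 0.0
```

Call:
jog_arm --series '[{"delta_pos": [23.8,-10.1,8.4],"angular": [0,0,0]},{"delta_pos": [23.8,-10.1,8.4],"angular": [0,0,0]},{"delta_pos": [23.8,-10.1,8.4],"angular": [0,0,0]},{"delta_pos": [23.8,-10.1,8.4],"angular": [0,0,0]},{"delta_pos": [23.8,-10.1,8.4],"angular": [0,0,0]},{"delta_pos": [23.8,-10.1,8.4],"angular": [0,0,0]},{"delta_pos": [23.8,-10.1,8.4],"angular": [0,0,0]},{"delta_pos": [23.8,-10.1,8.4],"angular": [0,0,0]}]'

```text
clock: 20.22
tool_pos: [0.4567, 0.1811, 0.1677]
eef_rot: [0.705, 0.709, -0.002, -0.001]
contact_force: [-0.1, -0.5, 0.7]
finger_gap: 0.0855
grasp_force: 0.0
```

Run:
```python
from h import *
d=grab('w7');st();P=cloud(d);Z=P[...,2]
q,ok=comp(d,(Z>0.07)&(Z<.095),0.086,(60,0,500,400),name='cup')
p=P[ok];print(cv2.minEnclosingCircle((q*1000).astype(np.float32)),len(p))
cv2.imwrite('pics/w7c.png',d['color'])
plan((.459,.178,.072,0))
```

```text
t 20.27 tcp [0.4583 0.1786 0.1687] yawY 0.13 tilt [-0.0017 -0.0016] q7 -0.24 gap 0.0854 F [-0.1 -0.9  0.6] grip 0.0
cup (array([457.9, 179. ]), array([64.4, 65.7]), -48.9) 2074
((458.2669372558594, 179.5887451171875), 33.48609924316406) 2074
delta cm [-0.06  0.07  9.67] ang z 0.002 rot -0.1 dist 9.7
```

View pics/w7c.png

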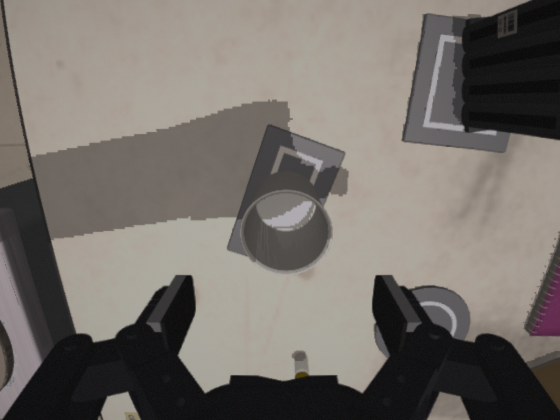

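The cup rim at (287,231) lies on the jaws' centre line, with both fingers clear. I'll descend and grip.

Call:
jog_arm --series '[{"delta_pos": [0,0,2],"angular": [0,0,0]},{"delta_pos": [0,0,4],"angular": [0,0,0]},{"delta_pos": [0,0,6],"angular": [0,0,0]},{"delta_pos": [0,0,8],"angular": [0,0,0]},{"delta_pos": [0,0,9],"angular": [0,0,0]},{"delta_pos": [0,0,9.6],"angular": [0,0,0]},{"delta_pos": [0,0,9.6],"angular": [0,0,0]},{"delta_pos": [0,0,9.6],"angular": [0,0,0]}]'

```text
clock: 20.93
tool_pos: [0.4598, 0.1771, 0.0743]
eef_rot: [0.708, 0.707, 0.0, 0.0]
contact_force: [-0.5, -0.7, 0.4]
finger_gap: 0.0858
grasp_force: 0.0
```

Call:
jog_arm --series '[{"delta_pos": [0,0,0],"angular": [0,0,0]},{"delta_pos": [0,0,0],"angular": [0,0,0]},{"delta_pos": [0,0,0],"angular": [0,0,0]},{"delta_pos": [0,0,0],"angular": [0,0,0]},{"delta_pos": [0,0,0],"angular": [0,0,0]},{"delta_pos": [0,0,0],"angular": [0,0,0]},{"delta_pos": [0,0,0],"angular": [0,0,0]},{"delta_pos": [0,0,0],"angular": [0,0,0]}]' --hand 1 --squeeze 30

```text
clock: 21.6
tool_pos: [0.4595, 0.1783, 0.075]
eef_rot: [0.707, 0.707, 0.001, -0.0]
contact_force: [-1.9, -0.7, 7.6]
finger_gap: 0.0631
grasp_force: 31.1
```

Run:
```python
from h import *
s=st();z=s['tool_pos'][2]
plan((.459,.178,z+.08,0),(.613,.029,z+.08,0))
```

```text
t 21.6 tcp [0.4595 0.1783 0.075 ] yawY 0.0 tilt [0.0013 0.0014] q7 -0.11 gap 0.0631 F [-1.9 -0.7  7.6] grip 31.1
delta cm [-0.03 -0.05 -8.  ] ang z 0.0 rot -0.0 dist 8.0
delta cm [-14.9  15.4  -0. ] ang z -0.0 rot 0.0 dist 21.4
```

Call:
jog_arm --series '[{"delta_pos": [0,0,-1],"angular": [0,0,0]},{"delta_pos": [0,0,-4],"angular": [0,0,0]},{"delta_pos": [0,0,-8],"angular": [0,0,0]},{"delta_pos": [-2.5,2.6,-8],"angular": [0,0,0]},{"delta_pos": [-5,5.2,-8],"angular": [0,0,0]},{"delta_pos": [-7.5,7.8,-8],"angular": [0,0,0]},{"delta_pos": [-7.5,7.8,-8],"angular": [0,0,0]},{"delta_pos": [-7.5,7.8,-8],"angular": [0,0,0]}]'

```text
clock: 22.27
tool_pos: [0.5382, 0.1008, 0.1549]
eef_rot: [0.709, 0.706, 0.0, 0.001]
contact_force: [-0.4, 0.5, -1.4]
finger_gap: 0.0629
grasp_force: 33.6
```

Run:
```python
from h import *
d=grab('w8');st();P=cloud(d);Z=P[...,2];c=d['color'].astype(int);val=c.max(2);sat=val-c.min(2)
cv2.imwrite('pics/w8.png',d['color'])
plan((.613,.029,.155,0))
```

```text
t 22.32 tcp [0.537  0.1024 0.1544] yawY -0.1 tilt [0.0003 0.0001] q7 0.01 gap 0.0629 F [-1.2  0.9 -0.6] grip 33.6
delta cm [-7.32  7.61 -0.06] ang z -0.002 rot 0.1 dist 10.6
```

View pics/w8.png

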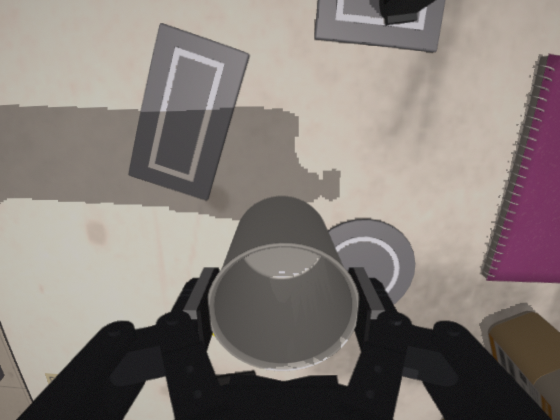

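The held cup is at (283,300). The short plate is fully visible with corners (162,24), (249,53), (209,198) and (129,175). The round plate's right arc is visible at (415,265).

Run:
```python
from h import *
from scipy.optimize import least_squares
d=pickle.load(open('w8.pkl','rb'));P=cloud(d);Z=P[...,2];c=d['color'].astype(int);val=c.max(2);sat=val-c.min(2)
g=(sat<12)&(val<170)&(val>40)&(Z<.02)
comp(d,g,.006,(120,15,258,205),name='short')
q,ok=comp(d,g,.006,(318,210,420,300),name='roundpart')
h=cv2.convexHull((q*1000).astype(np.float32)).reshape(-1,2)
f=lambda p:np.hypot(h[:,0]-p[0],h[:,1]-p[1])-55
r=least_squares(f,[613,29],loss='soft_l1',f_scale=.5);print(r.x,np.round(f(r.x),1))
# tcp -> cup rim: fit in image plane at rim height
z=d['tcp'][2]-.075+.086
m=(np.abs(Z-z)<.012)
q,ok=comp(d,m,z,(205,235,360,375),name='cup');print(cv2.minEnclosingCircle((q*1000).astype(np.float32)))
```

```text
short (array([456.1, 175.4]), array([ 74.8, 129. ]), 70.6) 12208
roundpart (array([628.1,  48.7]), array([ 60.5, 106.1]), -36.0) 3828
[612.27389872  29.57846611] [ -0.1  -0.3  -0.2   0.1  -0.1   0.2   0.   -0.    0.2   0.6   0.2   0.
  -0.1  -0.2  -0.2  -0.2  -0.2  -0.2  -0.2  -0.2  -0.1  -0.    0.2   0.3
   0.4   0.6   0.7   0.4   0.3   0.2   0.3  -0.1  -0.4  -0.7  -1.6  -2.4
  -5.5 -13.  -37.  -41.4  -7.   -2.2  -0.4  -0.2  -0.2  -0.2  -0.2]
cup (array([537.4, 102.5]), array([68.2, 68.9]), -0.3) 6486
((536.6451416015625, 99.37832641601562), 37.54066467285156)
```

Call:
jog_arm --series '[{"delta_pos": [-2.5,2.5,0],"angular": [0,0,0]},{"delta_pos": [-5,5,0],"angular": [0,0,0]},{"delta_pos": [-7.3,7.55,0],"angular": [0,0,0]},{"delta_pos": [-7.3,7.55,0],"angular": [0,0,0]},{"delta_pos": [-7.3,7.55,2],"angular": [0,0,0]},{"delta_pos": [-7.3,7.55,4],"angular": [0,0,0]},{"delta_pos": [-7.3,7.55,5],"angular": [0,0,0]},{"delta_pos": [-7.3,7.55,5],"angular": [0,0,0]}]'

```text
clock: 22.98
tool_pos: [0.61, 0.0315, 0.1016]
eef_rot: [0.706, 0.708, -0.002, -0.002]
contact_force: [-0.6, 0.3, -0.8]
finger_gap: 0.0628
grasp_force: 33.7
```

Run:
```python
from h import *
s=st();plan((.6125,.0295,.0755,0))
```

```text
t 22.98 tcp [0.61   0.0315 0.1016] yawY 0.11 tilt [-0.005 -0.   ] q7 0.21 gap 0.0628 F [-0.6  0.3 -0.8] grip 33.7
delta cm [-0.2   0.25  2.61] ang z 0.002 rot -0.1 dist 2.6
```

Call:
jog_arm --series '[{"delta_pos": [0,0,1],"angular": [0,0,0]},{"delta_pos": [0,0,1.8],"angular": [0,0,0]},{"delta_pos": [0,0,2.2],"angular": [0,0,0]},{"delta_pos": [0,0,2.4],"angular": [0,0,0]},{"delta_pos": [0,0,2.5],"angular": [0,0,0]},{"delta_pos": [0,0,2.5],"angular": [0,0,0]},{"delta_pos": [0,0,2.5],"angular": [0,0,0]},{"delta_pos": [0,0,2.5],"angular": [0,0,0]}]'

```text
clock: 23.65
tool_pos: [0.6127, 0.0299, 0.0792]
eef_rot: [0.707, 0.707, 0.0, 0.0]
contact_force: [-0.6, 0.4, -1.0]
finger_gap: 0.0622
grasp_force: 33.7
```

Run:
```python
from h import *
s=st();plan((.6125,.0295,.0755,0))
```

```text
t 23.65 tcp [0.6127 0.0299 0.0792] yawY -0.01 tilt [0.0007 0.0001] q7 0.23 gap 0.0622 F [-0.6  0.4 -1. ] grip 33.7
delta cm [-0.04 -0.02  0.37] ang z -0.0 rot 0.0 dist 0.4
```

Call:
jog_arm --series '[{"delta_pos": [0,0,0.2],"angular": [0,0,0]},{"delta_pos": [0,0,0.35],"angular": [0,0,0]},{"delta_pos": [0,0,0.4],"angular": [0,0,0]},{"delta_pos": [0,0,0.4],"angular": [0,0,0]},{"delta_pos": [0,0,0.4],"angular": [0,0,0]},{"delta_pos": [0,0,0.4],"angular": [0,0,0]},{"delta_pos": [0,0,0.4],"angular": [0,0,0]},{"delta_pos": [0,0,0.4],"angular": [0,0,0]}]'

```text
clock: 24.32
tool_pos: [0.6126, 0.0299, 0.0751]
eef_rot: [0.707, 0.707, 0.0, 0.0]
contact_force: [-1.7, 1.1, 5.4]
finger_gap: 0.0628
grasp_force: 34.1
```

Call:
jog_arm --series '[{"delta_pos": [0,0,0],"angular": [0,0,0]},{"delta_pos": [0,0,0],"angular": [0,0,0]},{"delta_pos": [0,0,0],"angular": [0,0,0]},{"delta_pos": [0,0,0],"angular": [0,0,0]},{"delta_pos": [0,0,0],"angular": [0,0,0]},{"delta_pos": [0,0,0],"angular": [0,0,0]},{"delta_pos": [0,0,0],"angular": [0,0,0]},{"delta_pos": [0,0,0],"angular": [0,0,0]}]' --hand -1

```text
clock: 24.98
tool_pos: [0.6124, 0.0299, 0.0748]
eef_rot: [0.707, 0.707, -0.0, -0.0]
contact_force: [0.0, 0.5, -0.7]
finger_gap: 0.0854
grasp_force: 0.0
```

Call:
jog_arm --series '[{"delta_pos": [0,0,-2],"angular": [0,0,0]},{"delta_pos": [0,0,-5],"angular": [0,0,0]},{"delta_pos": [0,0,-9],"angular": [0,0,0]},{"delta_pos": [0,0,-13],"angular": [0,0,0]},{"delta_pos": [0,0,-17],"angular": [0,0,0]},{"delta_pos": [0,0,-21],"angular": [0,0,0]},{"delta_pos": [0,0,-24],"angular": [0,0,0]},{"delta_pos": [0,0,-24],"angular": [0,0,0]}]'

```text
clock: 25.65
tool_pos: [0.6155, 0.0292, 0.322]
eef_rot: [0.707, 0.707, 0.005, 0.003]
contact_force: [0.7, -0.8, 0.6]
finger_gap: 0.0857
grasp_force: 0.0
```

Run:
```python
from h import *
d=grab('w9');st();P=cloud(d);Z=P[...,2];c=d['color'].astype(int);val=c.max(2);sat=val-c.min(2)
b=eyes.boxes_of('cup',d)[0];print(b)
l,t,r,bb=[int(x) for x in b['bbox']];B=(l-30,t-30,r+30,bb+30)
q,ok=comp(d,(Z>.07)&(Z<.1),.086,B,name='cup')
q2,_=comp(d,(sat<12)&(val<165)&(val>50)&(Z<.015),.006,B,name='round')
print(cv2.minEnclosingCircle((q*1000).astype(np.float32)),cv2.minEnclosingCircle((q2*1000).astype(np.float32)))
plan((.60,.30,.32,-5))
```

```text
t 25.7 tcp [0.6142 0.0295 0.3187] yawY -0.02 tilt [0.0071 0.0017] q7 0.08 gap 0.0855 F [-0.1  1.1 -0.9] grip 0.0
{'bbox': [248.0, 147.7, 308.4, 207.0], 'p': 0.83}
cup (array([607.5,  16.4]), array([35.8, 64.6]), -13.7) 425
round (array([614.9,  37.6]), array([ 91.8, 108.9]), -11.5) 2274
((610.6097412109375, 29.267641067504883), 32.279388427734375) ((613.503662109375, 29.564363479614258), 54.84003829956055)
delta cm [27.01 -1.29 -0.39] ang z 0.087 rot -5.0 dist 27.0
```

View pics/w9.png

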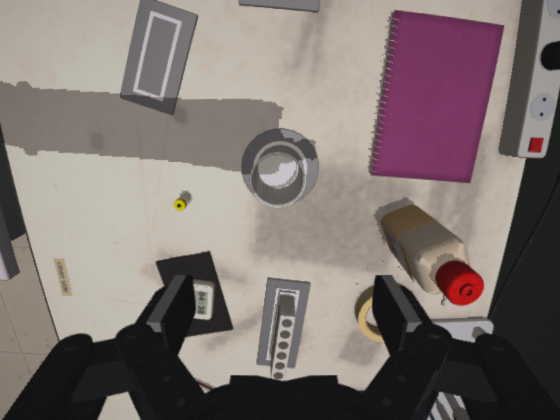

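The cup stands in the round plate's circle at (280,170), the rack is in its outline at (283,330) and the vial is undisturbed at (181,203). Next I'll look at the cassette.

Call:
jog_arm --series '[{"delta_pos": [27,-1.3,0],"angular": [0,0,0]},{"delta_pos": [27,-1.3,0],"angular": [0,0,0]},{"delta_pos": [27,-1.3,0],"angular": [0,0,0]},{"delta_pos": [27,-1.3,0],"angular": [0,0,0]},{"delta_pos": [27,-1.3,0],"angular": [0,0,0]},{"delta_pos": [27,-1.3,0],"angular": [0,0,0]},{"delta_pos": [27,-1.3,0],"angular": [0,0,0]},{"delta_pos": [27,-1.3,0],"angular": [0,0,0]}]'

```text
clock: 26.42
tool_pos: [0.5964, 0.3079, 0.3114]
eef_rot: [0.704, 0.711, -0.001, -0.002]
contact_force: [-0.2, 0.3, -1.2]
finger_gap: 0.0857
grasp_force: 0.0
```

Call:
jog_arm --series '[{"delta_pos": [0,0,0],"angular": [0,0,0]},{"delta_pos": [0,0,0],"angular": [0,0,0]},{"delta_pos": [0,0,0],"angular": [0,0,0]},{"delta_pos": [0,0,0],"angular": [0,0,0]},{"delta_pos": [0,0,0],"angular": [0,0,0]},{"delta_pos": [0,0,0],"angular": [0,0,0]},{"delta_pos": [0,0,0],"angular": [0,0,0]},{"delta_pos": [0,0,0],"angular": [0,0,0]}]'

```text
clock: 27.08
tool_pos: [0.5995, 0.2997, 0.3149]
eef_rot: [0.707, 0.707, 0.0, -0.0]
contact_force: [-0.4, -0.2, -0.6]
finger_gap: 0.0854
grasp_force: 0.0
```

Run:
```python
from h import *
d=grab('w10');st();P=cloud(d);Z=P[...,2];c=d['color'].astype(int);val=c.max(2);sat=val-c.min(2)
b=eyes.boxes_of('black_cassette',d)[0];print(b)
l,t,r,bb=[int(x) for x in b['bbox']];B=(max(l-50,0),max(t-50,0),r+50,bb+50)
q,ok=comp(d,(Z>.11)&(Z<.14),.128,B,name='cass');p=P[ok];print('depth',rect(p[:,:2]),np.median(p[:,2]))
comp(d,(Z>.02)&(Z<.14),.128,B,name='body')
x=P[(Z>.016)&(Z<.1)];
p=P[(Z>.03)&(Z<.12)];p=p[(abs(p[:,0]-.615)<.08)&(abs(p[:,1]-.285)<.09)];print('walls',rect(p[:,:2]),len(p))
comp(d,(sat<12)&(val<165)&(val>50)&(Z<.015),.006,B,name='square')
```

```text
t 27.13 tcp [0.5995 0.2998 0.3149] yawY -0.01 tilt [0.     0.0002] q7 -0.33 gap 0.0858 F [ 0.1 -0.3  0.6] grip 0.0
{'bbox': [289.9, 139.6, 323.2, 233.7], 'p': 0.79}
cass (array([622.1, 293.5]), array([29.8, 83.7]), -81.9) 1741
depth (array([622.6, 291.9]), array([30.8, 81.5]), -81.8) 0.1272041948769868
body (array([621.3, 298.8]), array([29.8, 94.4]), -81.9) 2485
walls (array([622.3, 292.8]), array([31. , 79.9]), -81.5) 971
square (array([616.6, 284.4]), array([ 99.7, 105.8]), 85.8) 2800
```

View pics/w10.png

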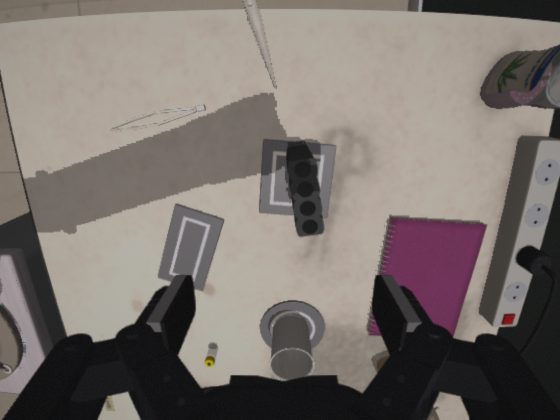

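The cassette top is at (308,190) on the square plate at (297,178). The short plate at (190,247) is empty now.

Run:
```python
from h import *
plan((.6223,.2925,.19,8.2),(.6223,.2925,.103,8.2))
```

```text
delta cm [-0.74  2.29 12.48] ang z -0.143 rot 8.2 dist 12.7
delta cm [0.  0.  8.7] ang z -0.0 rot 0.0 dist 8.7
```

Call:
jog_arm --series '[{"delta_pos": [-0.7,2.3,3],"angular": [0,0,-0.143]},{"delta_pos": [-0.7,2.3,6],"angular": [0,0,-0.143]},{"delta_pos": [-0.7,2.3,9],"angular": [0,0,-0.143]},{"delta_pos": [-0.7,2.3,11],"angular": [0,0,-0.143]},{"delta_pos": [-0.7,2.3,12.5],"angular": [0,0,-0.143]},{"delta_pos": [-0.7,2.3,12.5],"angular": [0,0,-0.143]},{"delta_pos": [-0.7,2.3,12.5],"angular": [0,0,-0.143]},{"delta_pos": [-0.7,2.3,12.5],"angular": [0,0,-0.143]}]'

```text
clock: 27.85
tool_pos: [0.6232, 0.2931, 0.1911]
eef_rot: [0.655, 0.756, 0.001, 0.0]
contact_force: [-0.5, 0.7, -0.1]
finger_gap: 0.0855
grasp_force: 0.0
```

Call:
jog_arm --series '[{"delta_pos": [0,0,2],"angular": [0,0,0]},{"delta_pos": [0,0,4],"angular": [0,0,0]},{"delta_pos": [0,0,6],"angular": [0,0,0]},{"delta_pos": [0,0,7.5],"angular": [0,0,0]},{"delta_pos": [0,0,8.3],"angular": [0,0,0]},{"delta_pos": [0,0,8.7],"angular": [0,0,0]},{"delta_pos": [0,0,8.7],"angular": [0,0,0]},{"delta_pos": [0,0,8.7],"angular": [0,0,0]}]'

```text
clock: 28.52
tool_pos: [0.6232, 0.2931, 0.1038]
eef_rot: [0.655, 0.756, 0.001, 0.0]
contact_force: [0.8, 0.4, -0.1]
finger_gap: 0.0853
grasp_force: 0.0
```

Call:
jog_arm --series '[{"delta_pos": [0,0,0],"angular": [0,0,0]},{"delta_pos": [0,0,0],"angular": [0,0,0]},{"delta_pos": [0,0,0],"angular": [0,0,0]},{"delta_pos": [0,0,0],"angular": [0,0,0]},{"delta_pos": [0,0,0],"angular": [0,0,0]},{"delta_pos": [0,0,0],"angular": [0,0,0]},{"delta_pos": [0,0,0],"angular": [0,0,0]},{"delta_pos": [0,0,0],"angular": [0,0,0]}]' --hand 1 --squeeze 40

```text
clock: 29.18
tool_pos: [0.6228, 0.2931, 0.1032]
eef_rot: [0.655, 0.756, 0.0, 0.0]
contact_force: [-0.2, -0.7, 4.0]
finger_gap: 0.0295
grasp_force: 40.6
```

Call:
jog_arm --series '[{"delta_pos": [0,0,0],"angular": [0,0,0]},{"delta_pos": [0,0,0],"angular": [0,0,0]},{"delta_pos": [0,0,0],"angular": [0,0,0]},{"delta_pos": [0,0,0],"angular": [0,0,0]},{"delta_pos": [0,0,0],"angular": [0,0,0]},{"delta_pos": [0,0,0],"angular": [0,0,0]},{"delta_pos": [0,0,0],"angular": [0,0,0]},{"delta_pos": [0,0,0],"angular": [0,0,0]}]'

```text
clock: 29.85
tool_pos: [0.6228, 0.2931, 0.1032]
eef_rot: [0.655, 0.756, 0.0, 0.0]
contact_force: [0.2, 0.4, 5.4]
finger_gap: 0.0295
grasp_force: 40.8
```

Run:
```python
from h import *
s=st();p=s['tool_pos'];a=np.radians(98.2)
o=(p[:2]-np.array([.6223,.2925]))@np.array([np.cos(a),np.sin(a)]);print('offset along tool x',o)
b=np.radians(70.6);t=np.array([.4561,.1753])+o*np.array([np.cos(b),np.sin(b)]);print(t)
plan((p[0],p[1],p[2]+.08,8.2),(*t,p[2]+.08,-19.4),(*t,p[2],-19.4))
```

```text
t 29.85 tcp [0.6228 0.2931 0.1032] yawY 8.19 tilt [0.0007 0.0004] q7 -0.08 gap 0.0295 F [0.2 0.4 5.4] grip 40.8
offset along tool x 0.00048520268759664277
[0.45626117 0.17575765]
delta cm [ 0.  0. -8.] ang z -0.0 rot 0.0 dist 8.0
delta cm [ -9.24 -18.15  -0.  ] ang z 0.482 rot -27.6 dist 20.4
delta cm [0. 0. 8.] ang z -0.0 rot 0.0 dist 8.0
```

Call:
jog_arm --series '[{"delta_pos": [0,0,-1],"angular": [0,0,0]},{"delta_pos": [0,0,-2.5],"angular": [0,0,0]},{"delta_pos": [0,0,-5],"angular": [0,0,0]},{"delta_pos": [0,0,-7],"angular": [0,0,0]},{"delta_pos": [0,0,-8],"angular": [0,0,0]},{"delta_pos": [-1,-2,-8],"angular": [0,0,0.05]},{"delta_pos": [-2,-4,-8],"angular": [0,0,0.11]},{"delta_pos": [-3.1,-6,-8],"angular": [0,0,0.16]}]'

```text
clock: 30.52
tool_pos: [0.5666, 0.2534, 0.1831]
eef_rot: [0.714, 0.7, 0.0, -0.0]
contact_force: [0.4, 0.5, -1.5]
finger_gap: 0.0298
grasp_force: 40.1
```

Run:
```python
from h import *
st();plan((.4563,.1758,.183,-19.4))
```

```text
t 30.52 tcp [0.5666 0.2534 0.1831] yawY -1.12 tilt [-0.0001  0.0003] q7 -0.25 gap 0.0298 F [ 0.4  0.5 -1.5] grip 40.1
delta cm [-7.970e+00 -1.087e+01  1.000e-02] ang z 0.319 rot -18.3 dist 13.5
```

Call:
jog_arm --series '[{"delta_pos": [-1.6,-2.2,0],"angular": [0,0,0.06]},{"delta_pos": [-3.2,-4.4,0],"angular": [0,0,0.12]},{"delta_pos": [-4.8,-6.6,0],"angular": [0,0,0.18]},{"delta_pos": [-6.4,-8.8,0],"angular": [0,0,0.24]},{"delta_pos": [-7.5,-10.2,0],"angular": [0,0,0.3]},{"delta_pos": [-8,-11,0],"angular": [0,0,0.32]},{"delta_pos": [-8,-11,0],"angular": [0,0,0.32]},{"delta_pos": [-8,-11,0],"angular": [0,0,0.32]}]'

```text
clock: 31.18
tool_pos: [0.4566, 0.1764, 0.1833]
eef_rot: [0.815, 0.579, 0.001, -0.0]
contact_force: [-0.1, -0.2, -0.2]
finger_gap: 0.0297
grasp_force: 40.2
```

Call:
jog_arm --series '[{"delta_pos": [0,0,1],"angular": [0,0,0]},{"delta_pos": [0,0,2],"angular": [0,0,0]},{"delta_pos": [0,0,3],"angular": [0,0,0]},{"delta_pos": [0,0,4],"angular": [0,0,0]},{"delta_pos": [0,0,5],"angular": [0,0,0]},{"delta_pos": [0,0,5.5],"angular": [0,0,0]},{"delta_pos": [0,0,5.5],"angular": [0,0,0]},{"delta_pos": [0,0,5.5],"angular": [0,0,0]}]'

```text
clock: 31.85
tool_pos: [0.4561, 0.1753, 0.1274]
eef_rot: [0.816, 0.578, -0.0, 0.0]
contact_force: [-0.3, 0.1, -0.2]
finger_gap: 0.0297
grasp_force: 40.1
```

Run:
```python
from h import *
st();plan((.4563,.1758,.1035,-19.4))
```

```text
t 31.85 tcp [0.4561 0.1753 0.1274] yawY -19.33 tilt [-0.0006 -0.0007] q7 -0.47 gap 0.0297 F [-0.3  0.1 -0.2] grip 40.1
delta cm [ 0.06 -0.    2.39] ang z 0.001 rot -0.1 dist 2.4
```

Call:
jog_arm --series '[{"delta_pos": [0.05,0,0.8],"angular": [0,0,0]},{"delta_pos": [0.05,0,1.5],"angular": [0,0,0]},{"delta_pos": [0.05,0,2],"angular": [0,0,0]},{"delta_pos": [0.05,0,2.2],"angular": [0,0,0]},{"delta_pos": [0.05,0,2.4],"angular": [0,0,0]},{"delta_pos": [0.05,0,2.4],"angular": [0,0,0]},{"delta_pos": [0.05,0,2.4],"angular": [0,0,0]},{"delta_pos": [0.05,0,2.4],"angular": [0,0,0]}]'

```text
clock: 32.52
tool_pos: [0.4564, 0.1761, 0.104]
eef_rot: [0.816, 0.578, 0.0, -0.0]
contact_force: [-0.2, 0.7, -0.5]
finger_gap: 0.0296
grasp_force: 40.2
```

Call:
jog_arm --series '[{"delta_pos": [0,0,0],"angular": [0,0,0]},{"delta_pos": [0,0,0],"angular": [0,0,0]},{"delta_pos": [0,0,0],"angular": [0,0,0]},{"delta_pos": [0,0,0],"angular": [0,0,0]},{"delta_pos": [0,0,0],"angular": [0,0,0]},{"delta_pos": [0,0,0],"angular": [0,0,0]},{"delta_pos": [0,0,0],"angular": [0,0,0]},{"delta_pos": [0,0,0],"angular": [0,0,0]}]' --hand -1

```text
clock: 33.18
tool_pos: [0.4563, 0.1761, 0.1038]
eef_rot: [0.816, 0.578, -0.0, -0.0]
contact_force: [0.0, 0.0, 0.1]
finger_gap: 0.0854
grasp_force: 0.0
```

Call:
jog_arm --series '[{"delta_pos": [0,0,-2],"angular": [0,0,0]},{"delta_pos": [0,0,-5],"angular": [0,0,0]},{"delta_pos": [0,0,-8],"angular": [0,0,0]},{"delta_pos": [0,0,-11],"angular": [0,0,0]},{"delta_pos": [0,0,-14],"angular": [0,0,0]},{"delta_pos": [0,0,-17],"angular": [0,0,0]},{"delta_pos": [0,0,-20],"angular": [0,0,0]},{"delta_pos": [0,0,-22],"angular": [0,0,0]}]'

```text
clock: 33.85
tool_pos: [0.457, 0.1759, 0.3266]
eef_rot: [0.816, 0.578, 0.001, -0.0]
contact_force: [0.7, 0.7, -0.5]
finger_gap: 0.0853
grasp_force: 0.0
```

Call:
jog_arm --series '[{"delta_pos": [0,0,0],"angular": [0,0,0]},{"delta_pos": [0,0,0],"angular": [0,0,0]},{"delta_pos": [0,0,0],"angular": [0,0,0]},{"delta_pos": [0,0,0],"angular": [0,0,0]},{"delta_pos": [0,0,0],"angular": [0,0,0]},{"delta_pos": [0,0,0],"angular": [0,0,0]},{"delta_pos": [0,0,0],"angular": [0,0,0]},{"delta_pos": [0,0,0],"angular": [0,0,0]}]'

```text
clock: 34.52
tool_pos: [0.4562, 0.1759, 0.3234]
eef_rot: [0.816, 0.578, -0.0, 0.0]
contact_force: [-0.5, -0.6, 0.3]
finger_gap: 0.0851
grasp_force: 0.0
```

Run:
```python
from h import *
d=grab('w11');st();P=cloud(d);Z=P[...,2];c=d['color'].astype(int);val=c.max(2);sat=val-c.min(2)
b=eyes.boxes_of('black_cassette',d)[0];print(b)
l,t,r,bb=[int(x) for x in b['bbox']];B=(max(l-50,0),max(t-50,0),r+50,bb+50)
q,ok=comp(d,(Z>.11)&(Z<.14),.128,B,name='cass');p=P[ok];print('depth',rect(p[:,:2]),np.median(p[:,2]))
p=P[(Z>.03)&(Z<.12)];p=p[(abs(p[:,0]-.456)<.08)&(abs(p[:,1]-.175)<.07)];print('walls',rect(p[:,:2]),len(p))
comp(d,(sat<12)&(val<165)&(val>50)&(Z<.015),.006,B,name='short')
plan((.55,.02,.32,-10),(.48,-.15,.25,-8))
```

```text
t 34.57 tcp [0.4562 0.176  0.3236] yawY -19.31 tilt [-0.0003 -0.0005] q7 -0.74 gap 0.0851 F [-0.4 -0.  -0.2] grip 0.0
{'bbox': [271.9, 129.5, 299.4, 227.2], 'p': 0.63}
cass (array([456.7, 176.3]), array([29. , 81.6]), 70.1) 1625
depth (array([456.3, 175.3]), array([30.1, 80.7]), 69.9) 0.12727586807687374
walls (array([456.3, 175.7]), array([30.9, 80. ]), 70.3) 870
short (array([486. , 192.4]), array([121.7, 184.8]), 69.2) 2742
delta cm [-11.62  14.01   0.37] ang z -0.163 rot 9.3 dist 18.2
delta cm [-17.96  -3.94   7.  ] ang z -0.035 rot 2.0 dist 19.7
```

View pics/w11.png

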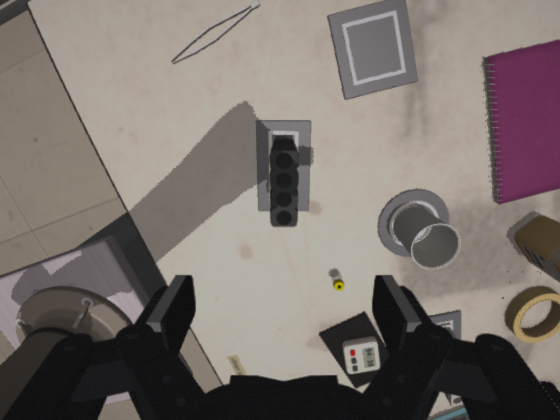

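The cassette stands centred on the short plate at (285,170), and the square plate at (373,48) is empty. The timer on the mat is next.

Call:
jog_arm --series '[{"delta_pos": [-11.6,14,0.4],"angular": [0,0,-0.163]},{"delta_pos": [-11.6,14,0.4],"angular": [0,0,-0.163]},{"delta_pos": [-11.6,14,0.4],"angular": [0,0,-0.163]},{"delta_pos": [-11.6,14,0.4],"angular": [0,0,-0.163]},{"delta_pos": [-11.6,14,0.4],"angular": [0,0,-0.163]},{"delta_pos": [-11.6,14,0.4],"angular": [0,0,-0.163]},{"delta_pos": [-11.6,14,0.4],"angular": [0,0,-0.163]},{"delta_pos": [-11.6,14,0.4],"angular": [0,0,-0.163]}]'

```text
clock: 35.28
tool_pos: [0.5498, 0.021, 0.3195]
eef_rot: [0.766, 0.643, -0.0, -0.0]
contact_force: [-0.8, -0.2, -1.1]
finger_gap: 0.0855
grasp_force: 0.0
```

Call:
jog_arm --series '[{"delta_pos": [-18,-4,7],"angular": [0,0,-0.035]},{"delta_pos": [-18,-4,7],"angular": [0,0,-0.035]},{"delta_pos": [-18,-4,7],"angular": [0,0,-0.035]},{"delta_pos": [-18,-4,7],"angular": [0,0,-0.035]},{"delta_pos": [-18,-4,7],"angular": [0,0,-0.035]},{"delta_pos": [-18,-4,7],"angular": [0,0,-0.035]},{"delta_pos": [-18,-4,7],"angular": [0,0,-0.035]},{"delta_pos": [-18,-4,7],"angular": [0,0,-0.035]}]'

```text
clock: 35.95
tool_pos: [0.4802, -0.1482, 0.25]
eef_rot: [0.754, 0.657, 0.001, -0.0]
contact_force: [0.3, 1.0, 0.8]
finger_gap: 0.0853
grasp_force: 0.0
```

Call:
jog_arm --series '[{"delta_pos": [0,0,0],"angular": [0,0,0]},{"delta_pos": [0,0,0],"angular": [0,0,0]},{"delta_pos": [0,0,0],"angular": [0,0,0]},{"delta_pos": [0,0,0],"angular": [0,0,0]},{"delta_pos": [0,0,0],"angular": [0,0,0]},{"delta_pos": [0,0,0],"angular": [0,0,0]},{"delta_pos": [0,0,0],"angular": [0,0,0]},{"delta_pos": [0,0,0],"angular": [0,0,0]}]'

```text
clock: 36.62
tool_pos: [0.4795, -0.1501, 0.2498]
eef_rot: [0.755, 0.656, -0.0, 0.0]
contact_force: [0.2, -0.1, -0.1]
finger_gap: 0.0856
grasp_force: 0.0
```

Run:
```python
from h import *
d=pickle.load(open('w11.pkl','rb'));P=cloud(d);Z=P[...,2];c=d['color'].astype(int);val=c.max(2);sat=val-c.min(2)
comp(d,(sat<12)&(val<175)&(val>50)&(Z<.015),.006,(320,0,425,105),name='square')
d=grab('w12');st();P=cloud(d);Z=P[...,2]
b=eyes.boxes_of('lab_timer',d)[0];print(b)
l,t,r,bb=[int(x) for x in b['bbox']];B=(max(l-15,0),max(t-15,0),r+15,bb+15)
comp(d,(Z>.014)&(Z<.05),.022,B,name='timerZ')
comp(d,(d['color'].max(2)>120)&(Z>.014),.022,B,name='timercol')
```

```text
square (array([615.5, 283. ]), array([100.1, 105.2]), 85.2) 6500
t 36.67 tcp [ 0.4795 -0.1501  0.2498] yawY -7.97 tilt [-0.0001  0.    ] q7 0.31 gap 0.085 F [0.7 0.2 0.4] grip 0.0
{'bbox': [257.7, 178.0, 311.6, 232.3], 'p': 0.57}
timerZ (array([ 475.7, -177.7]), array([59.3, 64.7]), 82.0) 2697
timercol (array([ 475.5, -178.8]), array([58.2, 62.4]), 82.0) 2043
```

Run:
```python
from h import *
plan((.4756,-.178,.1,-7.8),(.4756,-.178,.0275,-7.8))
```

```text
delta cm [-2.81  0.   14.98] ang z -0.003 rot 0.2 dist 15.2
delta cm [0.   0.   7.25] ang z -0.0 rot 0.0 dist 7.3
```

Call:
jog_arm --series '[{"delta_pos": [-2.8,0,4],"angular": [0,0,0]},{"delta_pos": [-2.8,0,8],"angular": [0,0,0]},{"delta_pos": [-2.8,0,12],"angular": [0,0,0]},{"delta_pos": [-2.8,0,14],"angular": [0,0,0]},{"delta_pos": [-2.8,0,15],"angular": [0,0,0]},{"delta_pos": [-2.8,0,15],"angular": [0,0,0]},{"delta_pos": [-2.8,0,15],"angular": [0,0,0]},{"delta_pos": [-2.8,0,15],"angular": [0,0,0]}]'

```text
clock: 37.38
tool_pos: [0.4769, -0.1783, 0.1014]
eef_rot: [0.754, 0.656, 0.001, 0.001]
contact_force: [0.4, 0.6, 0.2]
finger_gap: 0.0852
grasp_force: 0.0
```

Call:
jog_arm --series '[{"delta_pos": [0,0,2],"angular": [0,0,0]},{"delta_pos": [0,0,4],"angular": [0,0,0]},{"delta_pos": [0,0,5.5],"angular": [0,0,0]},{"delta_pos": [0,0,6.3],"angular": [0,0,0]},{"delta_pos": [0,0,6.8],"angular": [0,0,0]},{"delta_pos": [0,0,7.1],"angular": [0,0,0]},{"delta_pos": [0,0,7.1],"angular": [0,0,0]},{"delta_pos": [0,0,7.1],"angular": [0,0,0]}]'

```text
clock: 38.05
tool_pos: [0.4762, -0.178, 0.0295]
eef_rot: [0.754, 0.656, 0.0, 0.001]
contact_force: [-0.3, 0.6, 0.7]
finger_gap: 0.0853
grasp_force: 0.0
```

Call:
jog_arm --series '[{"delta_pos": [0,0,0],"angular": [0,0,0]},{"delta_pos": [0,0,0],"angular": [0,0,0]},{"delta_pos": [0,0,0],"angular": [0,0,0]},{"delta_pos": [0,0,0],"angular": [0,0,0]},{"delta_pos": [0,0,0],"angular": [0,0,0]},{"delta_pos": [0,0,0],"angular": [0,0,0]},{"delta_pos": [0,0,0],"angular": [0,0,0]},{"delta_pos": [0,0,0],"angular": [0,0,0]}]' --hand 1

```text
clock: 38.72
tool_pos: [0.4759, -0.1779, 0.0296]
eef_rot: [0.755, 0.656, 0.0, 0.0]
contact_force: [-1.9, 1.2, 8.0]
finger_gap: 0.0584
grasp_force: 41.6
```

Run:
```python
from h import *
s=st();p=s['tool_pos'];a=np.radians(82.1)
o=(p[:2]-np.array([.4756,-.178]))@np.array([np.cos(a),np.sin(a)]);print('off',o)
b=np.radians(85.5);t=np.array([.616,.2837])+o*np.array([np.cos(b),np.sin(b)]);print(t)
plan((p[0],p[1],p[2]+.17,-7.8),(.54,.03,p[2]+.17,-6),(*t,p[2]+.17,-4.5),(*t,p[2],-4.5))
```

```text
t 38.72 tcp [ 0.4759 -0.1779  0.0296] yawY -7.97 tilt [0.0009 0.0004] q7 0.7 gap 0.0584 F [-1.9  1.2  8. ] grip 41.6
off 0.00015432896862911544
[0.61601211 0.28385385]
delta cm [  0.   0. -17.] ang z -0.003 rot 0.2 dist 17.0
delta cm [21.47  3.52 -0.  ] ang z -0.031 rot 1.8 dist 21.8
delta cm [26.04  4.91 -0.  ] ang z -0.026 rot 1.5 dist 26.5
delta cm [ 0.  0. 17.] ang z -0.0 rot 0.0 dist 17.0
```

Call:
jog_arm --series '[{"delta_pos": [0,0,-1],"angular": [0,0,0]},{"delta_pos": [0,0,-3],"angular": [0,0,0]},{"delta_pos": [0,0,-6],"angular": [0,0,0]},{"delta_pos": [0,0,-9],"angular": [0,0,0]},{"delta_pos": [0,0,-12],"angular": [0,0,0]},{"delta_pos": [0,0,-15],"angular": [0,0,0]},{"delta_pos": [0,0,-17],"angular": [0,0,0]},{"delta_pos": [0,0,-17],"angular": [0,0,0]}]'

```text
clock: 39.38
tool_pos: [0.4776, -0.1789, 0.2031]
eef_rot: [0.755, 0.656, 0.002, 0.002]
contact_force: [0.6, -0.5, -1.1]
finger_gap: 0.0584
grasp_force: 44.1
```

Call:
jog_arm --series '[{"delta_pos": [2.5,0.4,0],"angular": [0,0,0]},{"delta_pos": [5.5,0.9,0],"angular": [0,0,0]},{"delta_pos": [8.5,1.4,0],"angular": [0,0,-0.01]},{"delta_pos": [11.5,1.9,0],"angular": [0,0,-0.015]},{"delta_pos": [14.5,2.4,0],"angular": [0,0,-0.02]},{"delta_pos": [17.5,2.9,0],"angular": [0,0,-0.025]},{"delta_pos": [20,3.3,0],"angular": [0,0,-0.031]},{"delta_pos": [21.5,3.5,0],"angular": [0,0,-0.031]}]'

```text
clock: 40.05
tool_pos: [0.5402, 0.0337, 0.1982]
eef_rot: [0.743, 0.669, -0.0, -0.001]
contact_force: [0.0, 0.9, -0.8]
finger_gap: 0.0583
grasp_force: 44.1
```

Call:
jog_arm --series '[{"delta_pos": [3.5,0.7,0],"angular": [0,0,0]},{"delta_pos": [7.5,1.4,0],"angular": [0,0,0]},{"delta_pos": [11.5,2.1,0],"angular": [0,0,-0.01]},{"delta_pos": [15.5,2.9,0],"angular": [0,0,-0.015]},{"delta_pos": [19.5,3.6,0],"angular": [0,0,-0.02]},{"delta_pos": [22.5,4.2,0],"angular": [0,0,-0.03]},{"delta_pos": [25,4.7,0],"angular": [0,0,-0.03]},{"delta_pos": [26,4.9,0],"angular": [0,0,-0.03]}]'

```text
clock: 40.72
tool_pos: [0.6166, 0.2878, 0.1978]
eef_rot: [0.733, 0.681, -0.0, -0.0]
contact_force: [-0.5, 0.1, -0.4]
finger_gap: 0.0586
grasp_force: 44.1
```

Call:
jog_arm --series '[{"delta_pos": [0,0,2],"angular": [0,0,0]},{"delta_pos": [0,0,5],"angular": [0,0,0]},{"delta_pos": [0,0,8],"angular": [0,0,0]},{"delta_pos": [0,0,10.5],"angular": [0,0,0]},{"delta_pos": [0,0,12],"angular": [0,0,0]},{"delta_pos": [0,0,13],"angular": [0,0,0]},{"delta_pos": [0,0,13],"angular": [0,0,0]},{"delta_pos": [0,0,13],"angular": [0,0,0]}]'

```text
clock: 41.38
tool_pos: [0.6174, 0.2828, 0.0695]
eef_rot: [0.734, 0.679, 0.0, 0.0]
contact_force: [0.7, 0.2, -0.0]
finger_gap: 0.0586
grasp_force: 44.1
```

Run:
```python
from h import *
st();plan((.616,.2839,.030,-4.5))
```

```text
t 41.38 tcp [0.6174 0.2828 0.0695] yawY -4.52 tilt [ 0.0007 -0.0002] q7 -0.14 gap 0.0586 F [ 0.7  0.2 -0. ] grip 44.1
delta cm [ 0.09 -0.15  3.95] ang z -0.0 rot 0.0 dist 4.0
```

Lower, release and retract.

Call:
jog_arm --series '[{"delta_pos": [0.1,-0.1,1.5],"angular": [0,0,0]},{"delta_pos": [0.1,-0.1,2.5],"angular": [0,0,0]},{"delta_pos": [0.1,-0.1,3.2],"angular": [0,0,0]},{"delta_pos": [0.1,-0.1,3.6],"angular": [0,0,0]},{"delta_pos": [0.1,-0.1,3.9],"angular": [0,0,0]},{"delta_pos": [0.1,-0.1,3.95],"angular": [0,0,0]},{"delta_pos": [0.1,-0.1,3.95],"angular": [0,0,0]},{"delta_pos": [0.1,-0.1,3.95],"angular": [0,0,0]}]'

```text
clock: 42.05
tool_pos: [0.6158, 0.2845, 0.0298]
eef_rot: [0.734, 0.679, -0.0, -0.0]
contact_force: [-3.6, -1.1, 3.3]
finger_gap: 0.0585
grasp_force: 44.6
```

Call:
jog_arm --series '[{"delta_pos": [0,0,0],"angular": [0,0,0]},{"delta_pos": [0,0,0],"angular": [0,0,0]},{"delta_pos": [0,0,0],"angular": [0,0,0]},{"delta_pos": [0,0,0],"angular": [0,0,0]},{"delta_pos": [0,0,0],"angular": [0,0,0]},{"delta_pos": [0,0,0],"angular": [0,0,0]},{"delta_pos": [0,0,0],"angular": [0,0,0]},{"delta_pos": [0,0,0],"angular": [0,0,0]}]' --hand -1

```text
clock: 42.72
tool_pos: [0.6159, 0.2846, 0.0293]
eef_rot: [0.734, 0.679, 0.0, -0.0]
contact_force: [0.8, -0.4, -0.3]
finger_gap: 0.0851
grasp_force: 0.0
```

Call:
jog_arm --series '[{"delta_pos": [0,0,-2],"angular": [0,0,0]},{"delta_pos": [0,0,-5],"angular": [0,0,0]},{"delta_pos": [0,0,-8],"angular": [0,0,0]},{"delta_pos": [0,0,-11],"angular": [0,0,0]},{"delta_pos": [0,0,-15],"angular": [0,0,0]},{"delta_pos": [0,0,-18],"angular": [0,0,0]},{"delta_pos": [0,0,-21],"angular": [0,0,0]},{"delta_pos": [0,0,-23],"angular": [0,0,0]}]'

```text
clock: 43.38
tool_pos: [0.6168, 0.2844, 0.2628]
eef_rot: [0.734, 0.679, 0.002, 0.0]
contact_force: [1.4, -0.4, -0.6]
finger_gap: 0.0854
grasp_force: 0.0
```

Call:
jog_arm --series '[{"delta_pos": [0,0,0],"angular": [0,0,0]},{"delta_pos": [0,0,0],"angular": [0,0,0]},{"delta_pos": [0,0,0],"angular": [0,0,0]},{"delta_pos": [0,0,0],"angular": [0,0,0]},{"delta_pos": [0,0,0],"angular": [0,0,0]},{"delta_pos": [0,0,0],"angular": [0,0,0]},{"delta_pos": [0,0,0],"angular": [0,0,0]},{"delta_pos": [0,0,0],"angular": [0,0,0]}]'

```text
clock: 44.05
tool_pos: [0.6158, 0.2844, 0.2589]
eef_rot: [0.734, 0.679, -0.0, -0.0]
contact_force: [-0.2, -0.6, 0.5]
finger_gap: 0.085
grasp_force: 0.0
```

Run:
```python
from h import *
d=grab('w13');st();P=cloud(d);Z=P[...,2];c=d['color'].astype(int);val=c.max(2);sat=val-c.min(2)
for b in eyes.boxes_of('lab_timer',d)[:2]: print(b)
l,t,r,bb=[int(x) for x in eyes.boxes_of('lab_timer',d)[0]['bbox']];B=(max(l-40,0),max(t-40,0),r+40,bb+40)
comp(d,(Z>.014)&(Z<.05),.022,B,name='timer')
comp(d,(sat<12)&(val<175)&(val>50)&(Z<.012),.006,B,name='square')
# cup & round
for b in eyes.boxes_of('cup',d)[:2]: print('cup',b)
t0=shot('top');print([ (l,eyes.boxes_of(l,t0)[:1]) for l in ['cup','vial']])
q,ok=comp(t0,(cloud(t0)[...,2]>.075)&(cloud(t0)[...,2]<.095),.086,(255,150,315,225),name='cup top');print(cv2.minEnclosingCircle((q*1000).astype(np.float32)))
plan((.60,.13,.27,-4.5))
```

```text
t 44.1 tcp [0.6158 0.2845 0.259 ] yawY -4.47 tilt [-0.0004 -0.0003] q7 -0.25 gap 0.0856 F [ 0.2 -0.3  0.1] grip 0.0
{'bbox': [259.2, 154.4, 308.0, 209.3], 'p': 0.71}
{'bbox': [121.4, 233.1, 187.1, 331.9], 'p': 0.47}
timer (array([615.6, 284.2]), array([59.3, 63.1]), 85.5) 2690
square (array([616.5, 284.1]), array([ 99.7, 105.1]), 85.5) 3671
cup {'bbox': [271.5, 329.8, 320.0, 382.0], 'p': 0.66}
[('cup', [{'bbox': [268.7, 173.1, 293.8, 204.4], 'p': 0.87}]), ('vial', [{'bbox': [303.3, 247.1, 308.1, 254.6], 'p': 0.6}])]Traceback (most recent call last):
  File "<stdin>", line 10, in <module>
  File "h.py", line 54, in comp
    q=on_plane(d,vu[:,::-1],z);print(name,rect(q),len(vu));return q,ok
  File "h.py", line 20, in on_plane
    n=cv2.undistortPoints(np.asarray(uv,float).reshape(-1,1,2),np.array(d['K']),np.array(d['distortion'])).reshape(-1,2)
      ~~~~~~~~~~~~~~~~~~~^^^^^^^^^^^^^^^^^^^^^^^^^^^^^^^^^^^^^^^^^^^^^^^^^^^^^^^^^^^^^^^^^^^^^^^^^^^^^^^^^
cv2.error: OpenCV(4.12.0) /io/opencv/modules/calib3d/src/undistort.dispatch.cpp:347: error: (-215:Assertion failed) CV_IS_MAT(_src) && CV_IS_MAT(_dst) && (_src->rows == 1 || _src->cols == 1) && (_dst->rows == 1 || _dst->cols == 1) && _src->cols + _src->rows - 1 == _dst->rows + _dst->cols - 1 && (CV_MAT_TYPE(_src->type) == CV_32FC2 || CV_MAT_TYPE(_src->type) == CV_64FC2) && (CV_MAT_TYPE(_dst->type) == CV_32FC2 || CV_MAT_TYPE(_dst->type) == CV_64FC2) in function 'cvUndistortPointsInternal'
```

The timer is centred. One last check on the cup from nearby.

Call:
jog_arm --series '[{"delta_pos": [-20,0,0],"angular": [0,0,0]},{"delta_pos": [-20,0,0],"angular": [0,0,0]},{"delta_pos": [-20,0,0],"angular": [0,0,0]},{"delta_pos": [-20,0,0],"angular": [0,0,0]},{"delta_pos": [-20,0,0],"angular": [0,0,0]},{"delta_pos": [-20,0,0],"angular": [0,0,0]},{"delta_pos": [-20,0,0],"angular": [0,0,0]},{"delta_pos": [-20,0,0],"angular": [0,0,0]}]'

```text
clock: 45.07
tool_pos: [0.6004, 0.0859, 0.2594]
eef_rot: [0.734, 0.679, 0.0, -0.0]
contact_force: [1.1, 0.9, 0.1]
finger_gap: 0.0855
grasp_force: 0.0
```

Call:
jog_arm --series '[{"delta_pos": [0,0,0],"angular": [0,0,0]},{"delta_pos": [0,0,0],"angular": [0,0,0]},{"delta_pos": [0,0,0],"angular": [0,0,0]},{"delta_pos": [0,0,0],"angular": [0,0,0]},{"delta_pos": [0,0,0],"angular": [0,0,0]},{"delta_pos": [0,0,0],"angular": [0,0,0]},{"delta_pos": [0,0,0],"angular": [0,0,0]},{"delta_pos": [0,0,0],"angular": [0,0,0]}]'

```text
clock: 45.73
tool_pos: [0.6003, 0.0851, 0.2593]
eef_rot: [0.734, 0.679, -0.0, 0.0]
contact_force: [-0.2, 1.0, -0.1]
finger_gap: 0.0857
grasp_force: 0.0
```

Run:
```python
from h import *
d=grab('w14');st();P=cloud(d);Z=P[...,2];c=d['color'].astype(int);val=c.max(2);sat=val-c.min(2)
l,t,r,bb=[int(x) for x in eyes.boxes_of('cup',d)[0]['bbox']];B=(max(l-35,0),max(t-50,0),r+35,bb+40);print(B)
circ=lambda q:np.round(np.r_[cv2.minEnclosingCircle((q*1000).astype(np.float32))[0],cv2.minEnclosingCircle((q*1000).astype(np.float32))[1]],1)
q,ok=comp(d,(Z>.07)&(Z<.1),.086,B,10,name='cup');print(circ(q),circ(P[ok][:,:2]))
q,ok=comp(d,(sat<12)&(val<175)&(val>50)&(Z<.012),.006,B,name='round');print(circ(q))
b=eyes.boxes_of('vial',d)[:1];print(b)
if b:
    l,t,r,bb=[int(x) for x in b[0]['bbox']]
    comp(d,(Z>.025)&(Z<.06),.04,(l-5,t-5,r+5,bb+5),8,name='vial')
```

```text
t 45.78 tcp [0.6003 0.0851 0.2593] yawY -4.47 tilt [ 0. -0.] q7 0.02 gap 0.0855 F [-0.  -0.4 -0.1] grip 0.0
(230, 147, 368, 314)
cup (array([611.1,  31.7]), array([64.1, 67.5]), 85.5) 967
[610.5  31.9  34.2] [610.9  30.   32.8]
round (array([614. ,  41.6]), array([ 85. , 108.4]), -2.6) 2204
[613.4  30.   54.6]
[{'bbox': [184.5, 252.7, 202.7, 277.6], 'p': 0.77}]
vial (array([479.4,  -9.8]), array([16.2, 21.7]), 80.1) 178
```

```bash
python3 -c "
from cell import ctrl
print(ctrl.hand_in())"
```

```text
the job is handed in; nothing more can be done
None
```

I handed the job in at about 46 s of the 136 s allowed. The last measurements put the beaker, timer, rack and cassette upright on their own plates, turned to match and within about 2 to 3 mm of centre. The vial still stands where it was.

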